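# Drive the pin out of a hinge and catch it

### The arm

A 6-joint arm with a two-finger parallel gripper is mounted at the origin on a cart in front of the work surface, level with it; the furniture and walls round the work are solid. World frame = base frame: x ahead of the robot, y to its left, z up, the work surface at z = 0. Lengths are in m, angles in degrees, forces in N, time in s.
With the tool pointing down it reaches from about 0.4 to 0.825 m from the base axis. Payload 7 kg.
Tool frame: the origin (TCP) lies on the centre line of the jaws, within the pads' length; the fingertips stand 14 mm ahead of it and the grasp point (between the pads) lies 5 mm behind it; z points along the fingers, x is the direction in which the jaws open and shut, and the axes are right-handed (so a half turn about z gives the same grasp; the last joint's range is limited). The gripper opens to 88 mm and grips with 3 to 60 N. Pads are 19 mm wide; open, the fingers measure 130 mm over their backs; the gripper's body (78 mm by 193 mm) begins 47 mm behind the grasp point.
Start: joints at [86.465, 20.546, 0.682, 0, -70.136, -16.507], TCP at [0.231, 0.634, 0.241] pointing down, gripper open.
Joint ranges: [-176.03, 176.03], [-82.01, 121.73], [-58.28, 71.71], [-173.87, 95.51], [-174.79, -0.11], [-173.66, 173.66]. Speed limits (degrees/s): [136.94, 136.94, 172.46, 180, 180, 180].

### API

Orientations are given as [roll, pitch, yaw] about the fixed x, y, z axes, in that order (R = Rz(yaw) Ry(pitch) Rx(roll)).
In Python, from plant import * gives the robot as it stands.
- The arm moves only by the shell command python3 -m handwheel 'ROWS' [OPENING]. ROWS is JSON, a list of rows, each a list of 2 entries, a list of its own where there are three numbers: the shift along the tool's x, y, z each as a share of 0.2 m, from -1 to 1, then the turn, a rotation vector about the tool's x, y, z each as a share of 360 degrees, from -1 to 1. In form: [[[tx, ty, tz], [ax, ay, az]], ...]. A call has 1 to 5 rows; each row is the pose to reach, as a shift and turn from the pose commanded when the call began, along the tool's axes at that moment, turning the shorter way round; what a row does not reach only later rows make up. A row lasts 1/12 s, in which the tool goes at most 41.7 mm and 7.16 degrees, less where a joint would pass 70% of its speed; a pose out of reach is approached as far as the arm can. A call with a number of a shift or a turn outside -1 to 1 is refused whole. A call with a gripper value outside its range is refused whole. OPENING is the closure, from -1 (fully open) to 1 (shut), set as the call begins (- or left out, the last holds). The fingers move at their own pace and stop on an object; the grip force is fixed at half the most. Time passes only in rows, so rows that repeat a pose let the fingers close. It gives the time, the measured TCP pose, the force and the opening at its end, in the units of the state.
- get_obs(): the state, without advancing time (a new reading comes with each control period).
- snapshot(name): name is "scene" or "top"; returns a dict with "color" (420x560x3 uint8, red, green, blue), "z_map" (420x560 float32, m along the optical axis (not along the pixel's ray), 0 where there is no reading), "intrinsics" (3x3 intrinsics, pixels), "rvec" (rotation vector, rad) and "tvec" (3), from world to camera coordinates, as OpenCV has them. Camera axes: x right, y down, z forward; pixel columns grow to the right and rows downward; lengths in m; the calibration is good to about 2 mm. A picture is of the moment at which its call begins.
- close_job(): hands the job in, once; it reports no verdict.
The state is a dict: "clock": time; "joint_pos": joint angles; "qvel": joint speeds; "tau": joint torques, N m; "tool_pos": TCP position; "orientation": TCP orientation; "force": force on the tool from outside, world axes, zero at the start; "moment": the same for the moment, N m; "opening": finger opening in m.
Only numpy, scipy, OpenCV 4.12 (cv2) and the standard library are available. Lean on these libraries where they do the work, as an engineer would, in place of code of your own. Each camera call takes 0.05 s, during which the arm holds its last target. There are 200 camera calls.

### The job

Set the parts dish on the bench under the barrel of the hinge that is held in the wooden fixture. Then take the drift punch from its sloping rest, feel gently for the hole in the top of the barrel, and drive the hinge pin down and out with the punch so that it drops into the dish. Lay the punch back in its rest, tip down on the foot, with the dish left under the barrel and the other things left alone.

Things in the scene. Friction and masses are not known exactly. Their poses are not given: they have to be found in the camera images.
- hinge_stand: Fixed fixture: a closed steel butt hinge clamped between two upright brown wooden cheeks (together 60 mm wide, 150 mm tall), its barrel upright in front of them. Origin on the bench right below the barrel's axis, z up. Cheeks (44 mm deep) and 18 mm base plate (100 mm wide, to x = 132 mm) begin 42 mm from the axis in direction +x; side -x is open. Leaves 8 mm thick join barrel and cheeks.
- barrel_mouth (a point): centre of the bore's upper mouth, on the top face of the barrel, 145 mm above the bench; z up. The barrel is 20 mm in outside diameter; its bore is 10 mm, plain, hardly chamfered, open at both ends
- barrel_foot (a point): centre of the bore's lower end, 85 mm above the bench; z up
- pin: Hinge pin: dark steel, 8.5 mm diameter, 45 mm long, with a shallow groove half way; wholly inside the barrel at the start, its top 8 mm below the mouth. Origin at its centre, z along it. A hidden spring ball 30 mm below the mouth holds it: pushing it down takes 8 to 16 N; once its top is past the ball it drops by its own weight. The ball then drags lightly on the punch. Only the punch can reach it.
- punch: Drift punch, steel, 155 mm long, 160 g: a working end 7.5 mm in diameter and 62 mm long, then a round body 16 mm in diameter. Origin at the centre of the tip, z along the punch towards its head. Hold it by the knurled part, 108 to 148 mm from the tip, free of the rest. It lies loosely in the rest, a degree or two askew; how it sits in the fingers is not measured, so find the bore by touch.
- punch_tip (a point): centre of the tip of the working end of the punch; z towards its head
- punch_rest: Fixed pale wooden rest, base 120x60x14 mm, origin under its centre: a trough for the punch, 25 degrees from the vertical, upper end towards -x, open towards +x. The punch's axis lies along (-0.423, 0, 0.906) of this frame, tip on the foot. A back board 8 mm below the axis and side cheeks (21 mm apart, 5 mm above the axis) carry it up to 104 mm from the tip.
- rest_foot (a point): the place on the foot of the rest where the punch's tip stands: 25 mm along +x and 30 mm up from the rest's origin; axes as the rest's (z vertical)
- parts_dish: Round steel dish of screws: 115 mm across the rim, 92 mm across the foot, 28 mm tall, wall about 3 mm, sloping; loose, 0.22 kg. Origin under its centre, z up. In front of the fixture it meets the cheeks when its centre is about 16 mm from the barrel's axis. Beyond it lies a fixed wooden frame, 66 mm tall: near edge at world x = 0.50, right end at y = -0.25; slide the dish round its corner.
- glue_bottle: bystander: white glue bottle 46 mm in diameter, 101 mm tall, origin under its centre
- wood_block: bystander: wooden block 40x70x22 mm, origin under its centre

How it is judged (in metres and radians):
On the way, in this order (a step that is already met when the one before it is completed fails the run):
1. the dish stands on the bench under the barrel, the pin still in the barrel (horizontal distance between parts_dish and barrel_foot below 0.04 m and height (world z) of parts_dish below 0.006 m and angle between parts_dish's own z axis and vertical below 0.1 rad and z of pin in the frame of barrel_foot above 0.022 m), for 0.2 s.
2. the punch's tip is in the bore behind the pin and has driven it at least 8 mm down (horizontal distance between punch_tip and barrel_mouth below 0.005 m and z of punch_tip in the frame of barrel_mouth below -0.013 m and z of punch_tip in the frame of barrel_foot above -0.01 m and distance of pin from where it was at the start of the episode above 0.008 m), for 0.05 s.
3. the pin has dropped into the dish (horizontal distance between pin and parts_dish below 0.05 m and z of pin in the frame of parts_dish below 0.04 m), for 0.2 s.
At the end, for the whole second after the job is handed in: Pin at rest in the dish (centre within 50 mm of the dish's axis, under 40 mm above its underside); dish flat on the bench, centre within 50 mm of the barrel's axis; punch still in its rest, tip within 12 mm of the foot, sloping 19 to 33 degrees from vertical (all of step 3 and linear speed of each of pin, punch below 0.02 m/s and height (world z) of parts_dish below 0.006 m and angle between parts_dish's own z axis and vertical below 0.1 rad and horizontal distance between parts_dish and barrel_foot below 0.05 m and distance between punch_tip and rest_foot below 0.012 m and angle between punch_tip's own z axis and vertical between 0.33 and 0.58 rad); the robot touches nothing.
It fails at once if the punch is pressed on the hinge or the fixture with more than 60 N (contact force between punch and hinge_stand above 60 N).
It fails at once if the fingers touch the pin (contact force between the fingers and pin above 0.5 N).
It fails at once if the glue bottle is moved more than 20 mm (distance of glue_bottle from where it was at the start of the episode above 0.02 m).
It fails at once if the wooden block is moved more than 20 mm (distance of wood_block from where it was at the start of the episode above 0.02 m).
It also fails if it takes over 70 s, if anything falls off the work surface, if the arm or the gripper's body presses on something with over 40 N, if the wrist force passes 120 N, or if a joint passes its speed limit or range.

## Working session

There is one attempt and no reset: what is moved stays moved. The work goes in short steps, Python scripts to look and compute and a shell command to move; the robot and the scene stay as the last step left them, time stands still between calls to the robot, and variables do not carry over. Pictures are saved under pics/ and viewed, about 8 in all and at most 12, crops included, and the job is handed in when it is done.

```bash
ls; mkdir -p pics
cat > h.py <<'E'
import numpy as np, cv2
from scipy.spatial.transform import Rotation as R
from plant import *
def cloud(s):
    K=s["intrinsics"];z=s["z_map"];v,u=np.mgrid[:420,:560]
    p=np.stack([(u-K[0,2])/K[0,0]*z,(v-K[1,2])/K[1,1]*z,z],-1)
    Rm=cv2.Rodrigues(np.array(s["rvec"],float))[0]
    P=(p-np.array(s["tvec"]).ravel())@Rm
    P[z==0]=np.nan
    return P
def save(s,n):
    cv2.imwrite("pics/"+n,s["color"][:,:,::-1])
E
python3 - <<'E'
from h import *
o=get_obs();print(o)
for n in("scene","top"):
    s=snapshot(n);save(s,n+"0.png");np.save(n+"0.npy",s,allow_pickle=True)
    Rm=cv2.Rodrigues(np.array(s["rvec"],float))[0]
    print(n,s["intrinsics"][0],-Rm.T@np.array(s["tvec"]).ravel(),Rm[2],(s["z_map"]>0).mean())
E
```

```text
pics
{'clock': 0.0, 'joint_pos': array([ 8.64665033e+01,  2.05903954e+01,  6.35508047e-01, -2.04891270e-02,
       -7.01375112e+01, -1.65098702e+01]), 'qvel': array([ 0.0196724 ,  0.04990467,  0.06100829, -0.11272202, -0.00180669,
       -0.06881947]), 'tau': array([ 2.01142997e-03, -5.82726932e+01,  2.93052131e+01,  6.99669465e+00,
        7.07954750e-03, -1.52750772e-04]), 'tool_pos': array([0.23117242, 0.63368631, 0.23964643]), 'orientation': array([-1.79992207e+02, -9.40632444e-02, -1.10050350e+02]), 'force': array([-0.02886645,  0.2635221 ,  1.07035551]), 'moment': array([ 0.01764901, -0.04013433,  0.03723807]), 'opening': 0.08771372023413003}
scene [497.72184597   0.         282.01754888] [ 2.06950252 -0.61397221  0.91927452] [-0.86027029  0.26812615 -0.43363971] 0.9961139455782313
top [420.85143632   0.         279.36746687] [ 0.24228931 -0.12133021  1.45938683] [ 0.17064589 -0.01130135 -0.98526761] 0.9960119047619047
```

View pics/scene0.png

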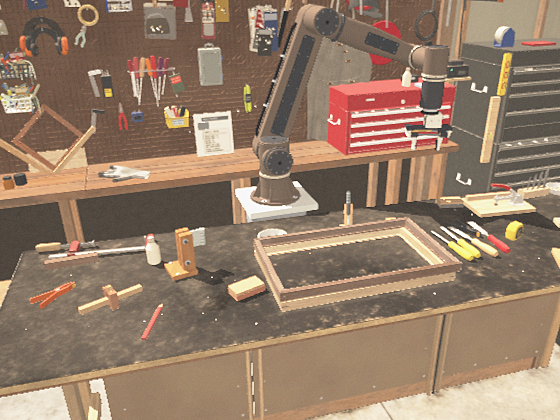

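View pics/top0.png

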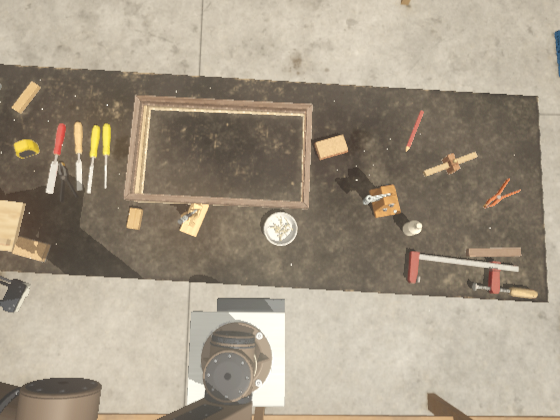

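The top view shows the dish at (281,229), the hinge stand at (385,200) with its barrel at about (368,199), the rest at (195,218), the bottle at (413,228) and the block at (332,147).

```bash
python3 - <<'E'
from h import *
for n in("top","scene"):
    s=np.load(n+"0.npy",allow_pickle=True).item();P=cloud(s);z=P[...,2]
    if n=="top":
        b=P[240:270,60:260];print("bench z",np.nanmedian(b[...,2]))
    x,y=P[...,0],P[...,1]
    def reg(name,x0,x1,y0,y1,z0,z1):
        m=(x>x0)&(x<x1)&(y>y0)&(y<y1)&(z>z0)&(z<z1)
        if m.sum()<4: print(n,name,m.sum());return None
        q=P[m];v,u=np.nonzero(m)
        xy=q[:,:2].astype(np.float32);r=cv2.minAreaRect(xy*1000)
        print(n,name,m.sum(),"uv",u.mean().round(),v.mean().round(),"mean",q.mean(0).round(4),"min",q.min(0).round(3),"max",q.max(0).round(3),"rect",np.round(r[0]),np.round(r[1]),round(r[2],1))
    def at(u,v): return P[v,u].round(3)
    if n=="top":
        for uv in[(281,229),(368,199),(385,200),(195,218),(187,212),(413,228),(332,147),(135,218),(312,205)]: print(uv,at(*uv))
    reg("dish rim",.28,.49,-.3,-.02,.018,.04)
    reg("stand all",.3,.7,-.62,-.33,.03,.2)
    reg("stand top",.3,.7,-.55,-.33,.135,.165)
    reg("rest low",.3,.5,.02,.25,.008,.02)
    reg("rest high",.3,.5,.02,.25,.02,.25)
    reg("punch top",.3,.5,.02,.25,.12,.25)
    reg("block",.5,.75,-.4,-.26,.015,.03)
E
python3 - <<'E'
import cv2
a=cv2.imread('pics/top0.png');b=cv2.imread('pics/scene0.png')
f=lambda i,u,v:cv2.resize(i[v:v+75,u:u+100],(400,300),interpolation=cv2.INTER_CUBIC)
import numpy as np
cv2.imwrite('pics/c1.png',np.vstack([np.hstack([f(a,345,165),f(a,150,180)]),np.hstack([f(b,140,215),f(b,300,170)])]))
E
```

```text
bench z -0.0008973625658365345
(281, 229) [ 0.432 -0.144 -0.003]
(368, 199) [ 0.514 -0.421  0.139]
(385, 200) [ 0.509 -0.472  0.149]
(195, 218) [0.457 0.145 0.061]
(187, 212) [ 0.488  0.186 -0.001]
(413, 228) [ 0.431 -0.584  0.072]
(332, 147) [ 0.724 -0.322  0.027]
(135, 218) [0.461 0.359 0.022]
(312, 205) [ 0.519 -0.253 -0.002]
top dish rim 190 uv 280.0 228.0 mean [ 0.4319 -0.1412  0.0252] min [ 0.373 -0.199  0.018] max [ 0.485 -0.085  0.034] rect [ 429. -142.] [112. 113.] 1.5
top stand all 724 uv 390.0 205.0 mean [ 0.4981 -0.4996  0.112 ] min [ 0.413 -0.616  0.031] max [ 0.567 -0.412  0.157] rect [ 497. -526.] [219.  88.] 61.3
top stand top 320 uv 385.0 195.0 mean [ 0.5246 -0.4743  0.1471] min [ 0.495 -0.512  0.135] max [ 0.559 -0.413  0.157] rect [ 521. -460.] [62. 95.] 13.0
top rest low 279 uv 194.0 224.0 mean [0.4431 0.1557 0.0134] min [0.314 0.026 0.008] max [0.5   0.243 0.019] rect [440. 144.] [212. 186.] 68.1
top rest high 265 uv 190.0 216.0 mean [0.4589 0.1559 0.0888] min [0.424 0.123 0.021] max [0.5   0.183 0.175] rect [465. 157.] [36. 89.] 66.6
top punch top 71 uv 184.0 21
[... 602 characters left out ...]
33.0 mean [ 0.5345 -0.4737  0.1445] min [ 0.5   -0.512  0.135] max [ 0.568 -0.414  0.152] rect [ 537. -467.] [99. 66.] 82.1
scene rest low 5 uv 342.0 225.0 mean [0.4102 0.1588 0.0118] min [0.408 0.151 0.01 ] max [0.415 0.168 0.014] rect [412. 159.] [17.  6.] 87.2
scene rest high 227 uv 349.0 210.0 mean [0.4607 0.1605 0.1003] min [0.426 0.139 0.044] max [0.486 0.18  0.17 ] rect [457. 163.] [31. 61.] 62.3
scene punch top 66 uv 349.0 199.0 mean [0.4477 0.1644 0.1435] min [0.426 0.147 0.12 ] max [0.47  0.175 0.17 ] rect [448. 161.] [28. 44.] 89.0
scene block 283 uv 247.0 284.0 mean [ 0.7271 -0.3174  0.0255] min [ 0.688 -0.381  0.015] max [ 0.75  -0.263  0.03 ] rect [ 728. -322.] [ 62. 112.] 10.8
```

View pics/c1.png

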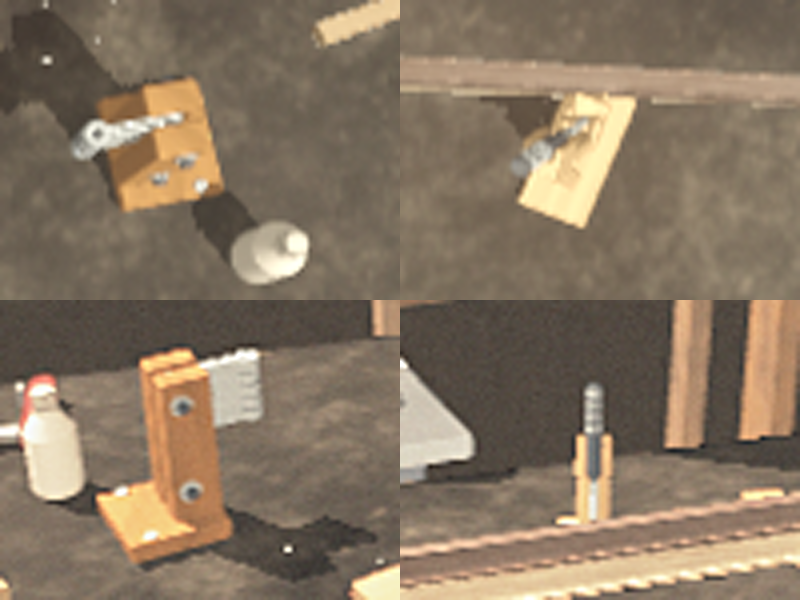

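The crops show the barrel's ring at about (369,199) in the top view, with its open side facing world +y. The rest's base runs at about -23° yaw, and the punch's head sits at about (279,221)/(180,221). Next I'll refine these positions.

```bash
cat >> h.py <<'E'
def ray(s,uv,z):
    Rm=cv2.Rodrigues(np.array(s["rvec"],float))[0];K=s["intrinsics"];c=-Rm.T@np.array(s["tvec"]).ravel()
    uv=np.atleast_2d(uv);d=np.c_[(uv-K[[0,1],[2,2]])/K[[0,1],[0,1]],np.ones(len(uv))]@Rm
    return c+d*((z-c[2])/d[:,2])[:,None]
def plan(*wps,start=None):
    """wps: (pos, rpy); prints shares for single target of each leg in tool axes of the previous"""
    o=get_obs();p,q=start or (o["tool_pos"],o["orientation"]);p=np.array(p);r=R.from_euler("xyz",q,degrees=True)
    for w,e in wps:
        r2=R.from_euler("xyz",e,degrees=True)
        t=r.inv().apply(np.array(w)-p)/.2;a=np.degrees((r.inv()*r2).as_rotvec())/360
        n=max(np.linalg.norm(t)*.2/.0417,np.linalg.norm(a)*360/7.16)
        print(np.round(t,3).tolist(),np.round(a,4).tolist(),"rows>=%.1f"%n);p,r=np.array(w),r2
E
python3 - <<'E'
from h import *
for n in("top","scene"):
    s=np.load(n+"0.npy",allow_pickle=True).item();P=cloud(s);x,y,z=[P[...,i] for i in range(3)]
    hsv=cv2.cvtColor(s["color"],cv2.COLOR_RGB2HSV);S=hsv[...,1].astype(int);V=hsv[...,2].astype(int)
    st=(x>.47)&(x<.60)&(y>-.53)&(y<-.39)
    wood=st&(S>110)&(z>.142)&(z<.158);steel=st&(S<70)&(z>.132)&(z<.156)&(V>90)
    for nm,m in(("cheektop",wood),("steel",steel)):
        q=P[m][:,:2]*1000; r=cv2.minAreaRect(q.astype(np.float32)); print(n,nm,m.sum(),np.round(r[0],1),np.round(r[1],1),round(r[2],1))
        if nm=="steel" :
            c,sv,vt=np.linalg.svd(q-q.mean(0));d=vt[0]*np.sign(-vt[0][1]);t=(q-q.mean(0))@d
            print(" line",q.mean(0).round(1),"yaw",np.degrees(np.arctan2(d[1],d[0])).round(1),"near end",(q.mean(0)+d*t.min()).round(1))
    rg=(x>.38)&(x<.53)&(y>.09)&(y<.22)
    pun=rg&(S<90)&(z>.06)&(z<.19)
    q=P[pun];c=q.mean(0);u,sv,vt=np.linalg.svd(q-c);d=vt[0]*np.sign(vt[0][2]);t=(q-c)@d
    print(n,"punch",pun.sum(),c.round(4),"dir",d.round(3),"tilt",np.degrees(np.arccos(d[2])).round(1),"az",np.degrees(np.arctan2(d[1],d[0])).round(1),"top",(c+d*t.max()).round(4),"z.03",(c+d*(.03-c[2])/d[2]).round(4))
    base=rg&(S>60)&(V>90)&(z>.008)&(z<.02)
    if n=="top":
        q=P[base][:,:2]*1000;r=cv2.minAreaRect(q.astype(np.float32));print("base",base.sum(),np.round(r[0],1),np.round(r[1],1),round(r[2],1),cv2.boxPoints(r).round())
        print("barrel ray",ray(s,[369.25,198.75],.145),"leaf",ray(s,[390.5,194.2],.145))
        print("base corners",ray(s,[[308.5-100,203.75],[296-100,236.3],[279.5-100,231.3]],.014).round(3))
E
```

```text
top cheektop 208 [ 528.1 -484.1] [59.9 45.6] 13.0
top steel 94 [ 520.5 -453.9] [74.4 81.6] 13.6
 line [ 519.5 -449.9] yaw -83.7 near end [ 515.5 -413.5]
top punch 312 [0.4944 0.1561 0.0877] dir [-0.708  0.16   0.688] tilt 46.5 az 167.3 top [0.4172 0.1735 0.1628] z.03 [0.5538 0.1427 0.03  ]
base 314 [452.8 169.3] [104.6 128.3] 84.7 [[384. 123.]
 [512. 111.]
 [521. 215.]
 [394. 227.]]
barrel ray [[ 0.51364697 -0.42319568  0.145     ]] leaf [[ 0.52941155 -0.49185752  0.145     ]]
base corners [[0.516 0.11  0.014]
 [0.401 0.148 0.014]
 [0.418 0.206 0.014]]
scene cheektop 110 [ 532.  -487.1] [67.3 42.7] 11.1
scene steel 69 [ 535.5 -455.4] [28.  92.8] 33.4
 line [ 528.3 -441.6] yaw -58.0 near end [ 511.9 -415.3]
scene punch 176 [0.4793 0.1568 0.0997] dir [-0.653  0.171  0.738] tilt 42.4 az 165.4 top [0.4231 0.1715 0.1633] z.03 [0.5409 0.1407 0.03  ]
```

Two independent estimates put the barrel at about (0.5137, -0.4225), with stand yaw -77°. The rest's origin is about (0.467, 0.158), with yaw -17.5°. The dish is at (0.431, -0.142). I'll push the dish with a half-open, two-finger cradle.

Run:
```python
from h import *
plan(([.285,.46,.25],[180,0,-138]),([.34,.28,.25],[180,0,-166]),([.39,.11,.25],[180,0,180]),([.431,-.04,.20],[180,0,180]),([.431,-.04,.026],[180,0,180]),([.431,-.08,.026],[180,0,180]))
```

```text
[0.724, -0.55, -0.05] [-0.0001, -0.0002, 0.0776] rows>=4.4
[0.398, -0.853, -0.0] [-0.0, -0.0, 0.0778] rows>=4.5
[-0.037, -0.885, -0.0] [-0.0, -0.0, 0.0389] rows>=4.2
[-0.205, -0.75, 0.25] [0.0, 0.0, 0.0] rows>=3.9
[0.0, -0.0, 0.87] [0.0, 0.0, 0.0] rows>=4.2
[-0.0, -0.2, -0.0] [0.0, 0.0, 0.0] rows>=1.0
```

```bash
H="python3 -m handwheel"
$H '[[[0.724,-0.55,-0.05],[0,0,0.0776]],[[0.724,-0.55,-0.05],[0,0,0.0776]],[[0.724,-0.55,-0.05],[0,0,0.0776]],[[0.724,-0.55,-0.05],[0,0,0.0776]],[[0.724,-0.55,-0.05],[0,0,0.0776]]]' -0.364
$H '[[[0.398,-0.853,0],[0,0,0.0778]],[[0.398,-0.853,0],[0,0,0.0778]],[[0.398,-0.853,0],[0,0,0.0778]],[[0.398,-0.853,0],[0,0,0.0778]],[[0.398,-0.853,0],[0,0,0.0778]]]'
$H '[[[-0.037,-0.885,0],[0,0,0.039]],[[-0.037,-0.885,0],[0,0,0.039]],[[-0.037,-0.885,0],[0,0,0.039]],[[-0.037,-0.885,0],[0,0,0.039]],[[-0.037,-0.885,0],[0,0,0.039]]]'
$H '[[[-0.205,-0.75,0.25],[0,0,0]],[[-0.205,-0.75,0.25],[0,0,0]],[[-0.205,-0.75,0.25],[0,0,0]],[[-0.205,-0.75,0.25],[0,0,0]],[[-0.205,-0.75,0.25],[0,0,0]]]'
python3 - <<'E'
from h import *
plan(([.431,-.04,.026],[180,0,180]),([.431,-.075,.026],[180,0,180]))
E
```

```text
clock: 0.52
tool_pos: [0.2856, 0.4558, 0.2508]
orientation: [-180.0, -0.1, -138.5]
force: [0.2, 0.5, -0.2]
opening: 0.0622
clock: 0.93
tool_pos: [0.34, 0.2766, 0.2505]
orientation: [-180.0, -0.0, -166.4]
force: [-1.3, -0.7, -0.2]
opening: 0.0598
clock: 1.35
tool_pos: [0.3901, 0.1062, 0.2505]
orientation: [-180.0, -0.0, 179.9]
force: [-1.4, 0.3, -0.8]
opening: 0.0599
clock: 1.77
tool_pos: [0.4301, -0.0446, 0.198]
orientation: [-179.9, -0.3, 179.7]
force: [-0.7, 0.4, 0.3]
opening: 0.0595
[-0.008, 0.024, 0.86] [-0.0002, -0.0007, -0.0009] rows>=4.1
[-0.0, -0.175, -0.0] [0.0, 0.0, 0.0] rows>=0.8
```

```bash
H="python3 -m handwheel"
$H '[[[0,0,0.25],[0,0,0]],[[0,0,0.5],[0,0,0]],[[0,0,0.75],[0,0,0]],[[0,0,0.86],[0,0,0]],[[0,0,0.86],[0,0,0]]]'
$H '[[[0,-0.06,0],[0,0,0]],[[0,-0.12,0],[0,0,0]],[[0,-0.18,0],[0,0,0]],[[0,-0.24,0],[0,0,0]],[[0,-0.30,0],[0,0,0]]]'
$H '[[[0,-0.06,0],[0,0,0]],[[0,-0.12,0],[0,0,0]],[[0,-0.18,0],[0,0,0]],[[0,-0.24,0],[0,0,0]],[[0,-0.30,0],[0,0,0]]]'
python3 - <<'E'
from h import *
s=snapshot("top");save(s,"t1.png");P=cloud(s);x,y,z=[P[...,i] for i in range(3)]
o=get_obs();print(o["force"])
m=(x>.33)&(x<.5)&(y<o["tool_pos"][1]-.02)&(y>-.37)&(z>.018)&(z<.034)
q=P[m][:,:2]*1000
# circle lsq
A=np.c_[2*q,np.ones(len(q))];c=np.linalg.lstsq(A,(q**2).sum(1),rcond=None)[0];print(m.sum(),c[:2],np.sqrt(c[2]+c[0]**2+c[1]**2))
E
```

```text
clock: 2.18
tool_pos: [0.4267, -0.041, 0.0231]
orientation: [-179.8, -0.6, 179.9]
force: [-1.9, -0.6, -0.3]
opening: 0.0595
clock: 2.6
tool_pos: [0.4319, -0.0998, 0.0302]
orientation: [180.0, 0.1, -180.0]
force: [-0.2, 2.0, -0.4]
opening: 0.0599
clock: 3.02
tool_pos: [0.4319, -0.16, 0.0303]
orientation: [180.0, 0.1, -180.0]
force: [1.1, 0.4, -1.0]
opening: 0.0599
[ 0.2373466  -1.59352972 -1.22283719]
97 [ 429.91037551 -218.89428734] 53.26152150221031
```

```bash
H="python3 -m handwheel"
$H '[[[0,-0.06,0.01],[0,0,0]],[[0,-0.12,0.02],[0,0,0]],[[0,-0.18,0.02],[0,0,0]],[[0,-0.24,0.02],[0,0,0]],[[0,-0.30,0.02],[0,0,0]]]'
$H '[[[0,-0.06,0],[0,0,0]],[[0,-0.12,0],[0,0,0]],[[0,-0.18,0],[0,0,0]],[[0,-0.22,0],[0,0,0]],[[0,-0.22,0],[0,0,0]]]'
python3 - <<'E'
from h import *
c=np.array([.431,-.322]);f=np.array([.5088,-.4011]);e=[180,0,-136]
d=(f-c)/np.linalg.norm(f-c);print(np.degrees(np.arctan2(d[1],d[0])))
P=lambda c,b:[*(c-b*d),.026]
plan((P(c,.075),e),(P(c,.0585),e),(P(f,.0585),e))
E
```

```text
clock: 3.48
tool_pos: [0.432, -0.2198, 0.0263]
orientation: [-180.0, 0.1, -180.0]
force: [1.2, 2.9, 1.0]
opening: 0.0597
clock: 3.9
tool_pos: [0.4318, -0.2645, 0.0257]
orientation: [-180.0, 0.1, 179.9]
force: [0.4, -0.0, -0.4]
opening: 0.0597
-45.47471516241031
[0.267, -0.02, -0.002] [-0.0002, 0.0002, -0.1224] rows>=6.2
[-0.001, -0.082, -0.0] [0.0, 0.0, 0.0] rows>=0.4
[-0.005, -0.555, -0.0] [0.0, 0.0, 0.0] rows>=2.7
```

```bash
H="python3 -m handwheel"
$H '[[[0,0.2,0],[0,0,0]],[[0.1,0.2,0],[0,0,-0.02]],[[0.2,0.15,0],[0,0,-0.04]],[[0.267,0.06,0],[0,0,-0.06]],[[0.267,-0.02,0],[0,0,-0.08]]]'
$H '[[[0,0,0],[0,0,-0.02]],[[0,0,0],[0,0,-0.0424]],[[0,0,0],[0,0,-0.0424]],[[0,0,0],[0,0,-0.0424]]]'
python3 - <<'E'
from h import *
s=snapshot("top");save(s,"t2.png");P=cloud(s);x,y,z=[P[...,i] for i in range(3)]
m=(x>.36)&(x<.497)&(y<-.30)&(y>-.40)&(z>.018)&(z<.034)
q=P[m][:,:2]*1000
A=np.c_[2*q,np.ones(len(q))];c=np.linalg.lstsq(A,(q**2).sum(1),rcond=None)[0];r=np.sqrt(c[2]+c[0]**2+c[1]**2);print(m.sum(),c[:2],r)
c=c[:2]/1000
f=np.array([.5088,-.4011])
d=(f-c)/np.linalg.norm(f-c);a=np.degrees(np.arctan2(d[1],d[0]));e=[180,0,-90+a];print(a)
Q=lambda c,b:[*(c-b*d),.026]
plan((Q(c,.07),e),(Q(f,.0585),e))
E
```

```text
clock: 4.32
tool_pos: [0.375, -0.2667, 0.0251]
orientation: [179.9, -0.0, -151.0]
force: [-0.6, 0.4, -0.1]
opening: 0.0598
clock: 4.65
tool_pos: [0.3778, -0.2673, 0.025]
orientation: [-180.0, 0.0, -136.2]
force: [-0.4, 0.2, -1.5]
opening: 0.0596
0 [0. 0.] 0.0
-38.249612617671524
[0.492, 2.618, -0.006] [-0.0, 0.0, -0.0224] rows>=12.8
[0.0, -3.297, -0.0] [0.0, 0.0, 0.0] rows>=15.8
```

View pics/t2.png

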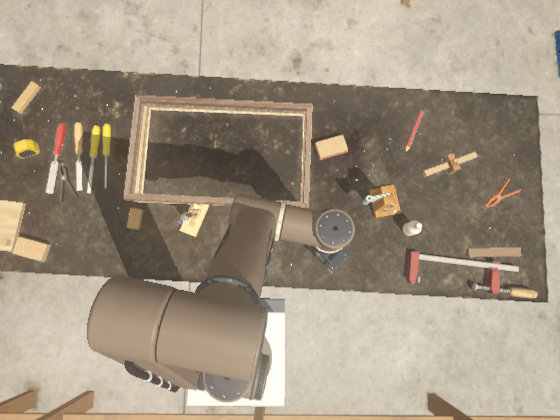

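The arm hides the dish in this view: the wrist is at (335,229) and the stand at (385,200). The cradle geometry is known, so I'll push the final leg, retreat, then check.

```bash
H="python3 -m handwheel"
$H '[[[0,-0.06,0],[0,0,0]],[[0,-0.12,0],[0,0,0]],[[0,-0.18,0],[0,0,0]],[[0,-0.24,0],[0,0,0]],[[0,-0.30,0],[0,0,0]]]'
$H '[[[0,-0.06,0],[0,0,0]],[[0,-0.12,0],[0,0,0]],[[0,-0.18,0],[0,0,0]],[[0,-0.24,0],[0,0,0]],[[0,-0.29,0],[0,0,0]]]'
$H '[[[0,-0.03,0],[0,0,0]],[[0,-0.045,0],[0,0,0]],[[0,-0.05,0],[0,0,0]],[[0,-0.05,0],[0,0,0]],[[0,-0.05,0],[0,0,0]]]'
$H '[[[0,0.1,0],[0,0,0]],[[0,0.2,0],[0,0,0]],[[0,0.4,0],[0,0,0]],[[0,0.6,0],[0,0,0]],[[0,0.7,0],[0,0,0]]]' -1
$H '[[[0,0.1,-0.2],[0,0,0]],[[0,0.1,-0.4],[0,0,0]],[[0,0.1,-0.6],[0,0,0]],[[0,0.1,-0.8],[0,0,0]],[[0,0.1,-1],[0,0,0]]]'
python3 - <<'E'
from h import *
s=snapshot("top");save(s,"t3.png");P=cloud(s);x,y,z=[P[...,i] for i in range(3)]
m=(x>.42)&(x<.59)&(y<-.32)&(y>-.44)&(z>.018)&(z<.034)
q=P[m][:,:2]*1000
A=np.c_[2*q,np.ones(len(q))];c=np.linalg.lstsq(A,(q**2).sum(1),rcond=None)[0];r=np.sqrt(c[2]+c[0]**2+c[1]**2);print(m.sum(),c[:2],r)
i=cv2.imread("pics/t3.png")[150:270,320:480];cv2.imwrite("pics/t3c.png",cv2.resize(i,None,fx=4,fy=4))
E
```

```text
clock: 5.12
tool_pos: [0.4189, -0.3105, 0.0245]
orientation: [179.9, -0.0, -136.3]
force: [-1.8, 2.5, 1.6]
opening: 0.0599
clock: 5.53
tool_pos: [0.4594, -0.3525, 0.0245]
orientation: [179.9, -0.0, -136.3]
force: [-1.2, 2.1, 1.5]
opening: 0.0595
clock: 5.95
tool_pos: [0.4661, -0.3596, 0.0246]
orientation: [-180.0, 0.0, -136.1]
force: [-1.5, 0.3, 0.3]
opening: 0.0597
clock: 6.37
tool_pos: [0.3653, -0.2568, 0.0242]
orientation: [179.9, -0.0, -136.2]
force: [-0.9, 1.1, 0.5]
opening: 0.0854
clock: 6.78
tool_pos: [0.355, -0.2442, 0.2273]
orientation: [-179.9, 0.1, -136.1]
force: [0.9, 0.1, -0.9]
opening: 0.0877
73 [ 504.3184972  -400.20729248] 53.15292931659684
```

View pics/t3c.png

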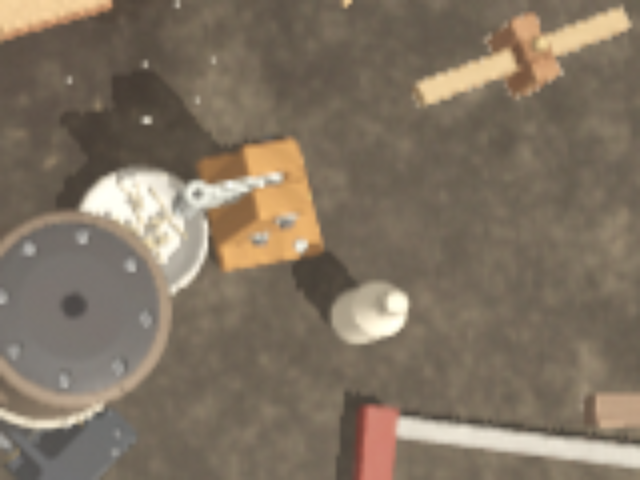

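The dish now stands under the barrel, with its centre about 23 mm from the axis. Next I'll measure the punch's upper part and plan the grasp.

Run:
```python
from h import *
L=[]
for n in("top","scene"):
    s=np.load(n+"0.npy",allow_pickle=True).item();P=cloud(s);x,y,z=[P[...,i] for i in range(3)]
    m=(x>.40)&(x<.48)&(y>.13)&(y<.2)&(z>.133)&(z<.19)
    q=P[m];print(n,m.sum(),q.mean(0).round(4),q.min(0).round(3),q.max(0).round(3))
    for lo in(.135,.145,.155,.165):
        k=q[(q[:,2]>lo)&(q[:,2]<lo+.01)]
        if len(k): print(lo,len(k),k.mean(0).round(4),"y",k[:,1].min().round(4),k[:,1].max().round(4))
yaw=np.radians(-17.5);ex=np.array([np.cos(yaw),np.sin(yaw),0]);ey=np.array([-ex[1],ex[0],0])
foot=np.array([.467,.158,.03])+.025*ex;d=-.423*ex+np.array([0,0,.906])
print("foot",foot,"axis at 115/135/155",[(foot+k*d).round(4) for k in(.115,.135,.155)])
M=np.c_[-ey,np.cross(-d,-ey),-d];e=R.from_matrix(M).as_euler("xyz",degrees=True);print(e,np.linalg.det(M))
T=foot+.125*d
plan((T+.1*d,e),(T,e))
plan(([.37,-.1,.24],[180,0,-136]),([.37,.05,.26],e),(T+.1*d,e),(T,e))
```

```text
top 48 [0.4362 0.1668 0.1584] [0.424 0.159 0.133] [0.452 0.177 0.175]
0.135 10 [0.4471 0.1625 0.1403] y 0.1589 0.1673
0.145 6 [0.4396 0.1631 0.1501] y 0.1602 0.1694
0.155 9 [0.4354 0.1662 0.1601] y 0.1614 0.1748
0.165 22 [0.4307 0.1702 0.1693] y 0.1618 0.1768
scene 44 [0.4429 0.166  0.1522] [0.426 0.158 0.133] [0.466 0.175 0.17 ]
0.135 12 [0.4473 0.1648 0.1399] y 0.1581 0.171
0.145 10 [0.4447 0.166  0.1497] y 0.1592 0.1713
0.155 13 [0.4391 0.1674 0.1595] y 0.1597 0.1754
0.165 7 [0.4357 0.1675 0.1686] y 0.1591 0.1737
foot [0.49084292 0.15048236 0.03      ] axis at 115/135/155 [array([0.4444, 0.1651, 0.1342]), array([0.4364, 0.1677, 0.1523]), array([0.4283, 0.1702, 0.1704])]
[-1.54972721e+02 -1.27222187e-14 -1.07500000e+02] 0.9997650000000001
[-1.625, 1.386, -0.002] [0.0659, -0.017, -0.0779] rows>=10.2
[-0.0, -0.0, 0.5] [0.0, 0.0, 0.0] rows>=2.4
[-0.548, 0.486, -0.027] [-0.002, 0.0008, -0.0] rows>=3.5
[-0.521, 0.54, -0.1] [0.0681, -0.0173, -0.0779] rows>=5.3
[-0.661, 0.101, 0.097] [0.0, 0.0, 0.0] rows>=3.2
[-0.0, -0.0, 0.5] [0.0, 0.0, 0.0] rows>=2.4
```

```bash
H="python3 -m handwheel"
python3 - <<'E'
from h import *
e=[-154.97,0,-107.5];T=np.array([.4405,.1664,.1433]);d=np.array([-.4035,.127,.906])
plan(([.42,-.08,.27],[180,0,-136]),([.42,.08,.28],e),(T+.08*d,e),(T,e))
E
$H '[[[-0.85,0.26,-0.1],[0,0,0]],[[-0.85,0.26,-0.2],[0,0,0]],[[-0.85,0.26,-0.2],[0,0,0]],[[-0.85,0.26,-0.2],[0,0,0]],[[-0.85,0.26,-0.2],[0,0,0]]]'
python3 - <<'E'
from h import *
e=[-154.97,0,-107.5];T=np.array([.4405,.1664,.1433]);d=np.array([-.4035,.127,.906])
plan(([.42,.08,.28],e),(T+.08*d,e),(T,e))
E
```

```text
[-0.798, 0.382, -0.175] [-0.002, 0.0008, -0.0] rows>=4.3
[-0.556, 0.575, -0.05] [0.0681, -0.0173, -0.0779] rows>=5.3
[-0.443, 0.318, 0.206] [0.0, 0.0, 0.0] rows>=2.8
[-0.0, 0.0, 0.4] [0.0, 0.0, 0.0] rows>=1.9
clock: 7.25
tool_pos: [0.4444, -0.086, 0.2664]
orientation: [-179.8, 0.2, -136.0]
force: [0.5, 0.3, 0.1]
opening: 0.0874
[-0.489, 0.682, -0.068] [0.0675, -0.0169, -0.078] rows>=5.3
[-0.443, 0.318, 0.206] [0.0, 0.0, 0.0] rows>=2.8
[-0.0, 0.0, 0.4] [0.0, 0.0, 0.0] rows>=1.9
```

```bash
H="python3 -m handwheel"
$H '[[[-0.49,0.68,-0.07],[0.0675,-0.017,-0.078]],[[-0.49,0.68,-0.07],[0.0675,-0.017,-0.078]],[[-0.49,0.68,-0.07],[0.0675,-0.017,-0.078]],[[-0.49,0.68,-0.07],[0.0675,-0.017,-0.078]],[[-0.49,0.68,-0.07],[0.0675,-0.017,-0.078]]]'
$H '[[[0,0,0],[0,0,0]],[[0,0,0],[0,0,0]]]'
python3 - <<'E'
from h import *
e=[-154.97,0,-107.5];T=np.array([.4405,.1664,.1433]);d=np.array([-.4035,.127,.906])
plan((T+.08*d,e),(T,e))
E
```

```text
clock: 7.67
tool_pos: [0.4188, 0.0747, 0.2792]
orientation: [-160.4, 1.0, -113.8]
force: [0.5, 0.3, -0.0]
opening: 0.0877
clock: 7.83
tool_pos: [0.4177, 0.0759, 0.2782]
orientation: [-160.6, 0.9, -113.4]
force: [-0.1, -0.1, -0.4]
opening: 0.0877
[-0.438, 0.336, 0.22] [0.0155, -0.004, -0.0161] rows>=2.9
[-0.0, 0.0, 0.4] [0.0, 0.0, 0.0] rows>=1.9
```

```bash
H="python3 -m handwheel"
$H '[[[-0.44,0.336,0.22],[0.0155,-0.004,-0.0161]],[[-0.44,0.336,0.22],[0.0155,-0.004,-0.0161]],[[-0.44,0.336,0.22],[0.0155,-0.004,-0.0161]],[[-0.44,0.336,0.22],[0.0155,-0.004,-0.0161]],[[-0.44,0.336,0.22],[0.0155,-0.004,-0.0161]]]'
python3 - <<'E'
from h import *
e=[-154.97,0,-107.5];T=np.array([.4405,.1664,.1433]);d=np.array([-.4035,.127,.906])
print(get_obs()["joint_pos"])
plan((T+.08*d,e),(T,e))
s=snapshot("scene");save(s,"s4.png");i=cv2.imread("pics/s4.png")[130:250,270:430];cv2.imwrite("pics/s4c.png",cv2.resize(i,None,fx=4,fy=4))
E
```

```text
clock: 8.25
tool_pos: [0.4107, 0.1732, 0.2146]
orientation: [-155.1, -0.2, -108.2]
force: [-0.2, -1.6, 0.5]
opening: 0.0877
[ 67.37957221  -9.48020105 -53.77443093  33.77720309 -49.14871232
 -18.70720429]
[-0.012, 0.013, -0.012] [0.0003, -0.0014, -0.0014] rows>=0.1
[-0.0, 0.0, 0.4] [0.0, 0.0, 0.0] rows>=1.9
```

View pics/s4c.png

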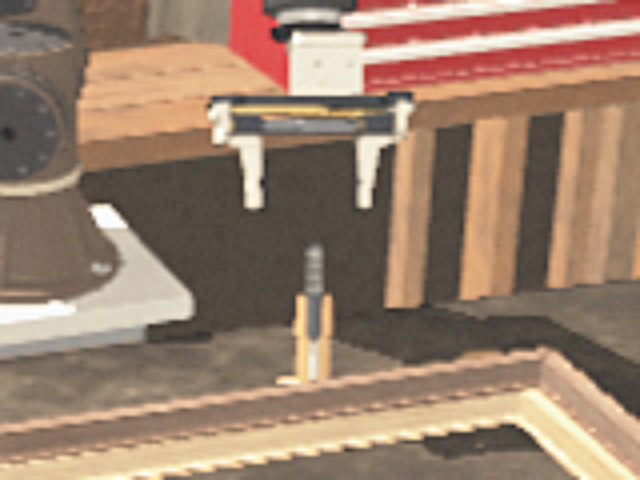

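Both fingers straddle the punch, whose head is at crop (314,250) between fingertips at (254,205) and (367,205). I'll descend along its axis and close.

```bash
H="python3 -m handwheel"
$H '[[[-0.01,0.01,0.08],[0,-0.001,-0.001]],[[-0.01,0.01,0.16],[0,-0.001,-0.001]],[[-0.01,0.01,0.24],[0,-0.001,-0.001]],[[-0.01,0.01,0.32],[0,-0.001,-0.001]],[[-0.01,0.01,0.39],[0,-0.001,-0.001]]]'
$H '[[[0,0,0],[0,0,0]],[[0,0,0],[0,0,0]]]'
python3 - <<'E'
from h import *
e=[-154.97,0,-107.5];T=np.array([.4405,.1664,.1433])
plan((T,e));print(get_obs()["joint_pos"])
E
```

```text
clock: 8.72
tool_pos: [0.4475, 0.1698, 0.1545]
orientation: [-155.8, -0.2, -108.0]
force: [-0.3, 0.1, 0.7]
opening: 0.0874
clock: 8.88
tool_pos: [0.4468, 0.1692, 0.1543]
orientation: [-155.8, -0.4, -108.0]
force: [0.4, -0.1, -0.7]
opening: 0.0874
[0.023, 0.046, 0.04] [0.0023, -0.0015, -0.0009] rows>=0.3
[ 57.27518222  -1.68245308 -58.17436602  43.37947559 -35.43878767
 -21.5482057 ]
```

Joint 3 is at its limit for the full 25° tilt, so I'll use a 10° tool tilt. The punch then sits 15° oblique in the jaw plane, which I'll compensate for at the hinge.

Run:
```python
from h import *
e=[-170,0,-107.5];G=np.array([.4384,.1670,.1478])
r=R.from_euler("xyz",e,degrees=True)
plan((G+r.apply([0,0,-.015]),e),(G+r.apply([0,0,.005]),e))
```

```text
[0.024, 0.028, -0.058] [-0.0395, -0.0014, -0.0011] rows>=2.0
[-0.0, 0.0, 0.1] [0.0, 0.0, 0.0] rows>=0.5
```

```bash
H="python3 -m handwheel"
$H '[[[0.02,0.02,-0.058],[-0.02,-0.0014,-0.001]],[[0.024,0.028,-0.058],[-0.0395,-0.0014,-0.001]],[[0.024,0.028,-0.058],[-0.0395,-0.0014,-0.001]],[[0.024,0.028,-0.058],[-0.0395,-0.0014,-0.001]]]'
$H '[[[0,0,0.05],[0,0,0]],[[0,0,0.1],[0,0,0]],[[0,0,0.1],[0,0,0]],[[0,0,0.1],[0,0,0]]]'
python3 - <<'E'
from h import *
e=[-170,0,-107.5];G=np.array([.4384,.1670,.1478])
r=R.from_euler("xyz",e,degrees=True)
plan((G+r.apply([0,0,.005]),e));print(get_obs()["joint_pos"])
E
```

```text
clock: 9.22
tool_pos: [0.4353, 0.1718, 0.1641]
orientation: [-170.4, 0.4, -107.3]
force: [1.1, 1.2, 0.9]
opening: 0.0874
clock: 9.55
tool_pos: [0.4382, 0.1676, 0.1428]
orientation: [-170.0, -0.1, -107.4]
force: [-0.2, -1.2, 0.2]
opening: 0.0875
[0.003, -0.006, 0.001] [-0.0001, -0.0001, 0.0004] rows>=0.0
[ 52.49529932   1.95939602 -43.74286275  14.26787232 -41.74449338
   9.69129134]
```

```bash
H="python3 -m handwheel"
$H '[[[0,0,0],[0,0,0]],[[0,0,0],[0,0,0]],[[0,0,0],[0,0,0]],[[0,0,0],[0,0,0]],[[0,0,0],[0,0,0]]]' 1
$H '[[[0,0,0],[0,0,0]],[[0,0,0],[0,0,0]],[[0,0,0],[0,0,0]],[[0,0,0],[0,0,0]],[[0,0,0],[0,0,0]]]'
python3 - <<'E'
from h import *
r=R.from_euler("xyz",get_obs()["orientation"],degrees=True)
d=np.array([-.4035,.127,.906]);print("lift 40mm along punch, share",r.inv().apply(d*.2).round(3), "tool frame d",r.inv().apply(d).round(3))
E
```

```text
clock: 9.97
tool_pos: [0.4386, 0.1686, 0.1428]
orientation: [-170.0, 0.0, -107.3]
force: [-0.0, 0.4, 1.0]
opening: 0.0597
clock: 10.38
tool_pos: [0.4385, 0.1685, 0.1425]
orientation: [-170.0, 0.0, -107.3]
force: [0.6, 0.5, -0.6]
opening: 0.0264
lift 40mm along punch, share [-0.     0.052 -0.193] tool frame d [-0.001  0.26  -0.966]
```

```bash
H="python3 -m handwheel"
$H '[[[0,0,0],[0,0,0]],[[0,0,0],[0,0,0]],[[0,0,0],[0,0,0]],[[0,0,0],[0,0,0]],[[0,0,0],[0,0,0]]]'
$H '[[[0,0.026,-0.097],[0,0,0]],[[0,0.052,-0.193],[0,0,0]],[[0,0.1,-0.37],[0,0,0]],[[0,0.13,-0.48],[0,0,0]],[[0,0.13,-0.48],[0,0,0]]]'
python3 - <<'E'
from h import *
o=get_obs();print(o["joint_pos"],o["tool_pos"],o["force"])
s=snapshot("scene");save(s,"s5.png");i=cv2.imread("pics/s5.png")[110:250,270:430];cv2.imwrite("pics/s5c.png",cv2.resize(i,None,fx=4,fy=4))
E
```

```text
clock: 10.8
tool_pos: [0.4386, 0.1686, 0.1425]
orientation: [-170.0, 0.0, -107.3]
force: [0.9, -0.1, -0.3]
opening: 0.0153
clock: 11.22
tool_pos: [0.3985, 0.1828, 0.2369]
orientation: [-169.9, 0.4, -107.2]
force: [0.4, 1.0, -1.7]
opening: 0.015
[ 59.34089926  -7.31134201 -37.56407654  11.58605923 -57.53966859
   7.35092594] [0.39851766 0.18282698 0.23685029] [ 0.43357519  1.00992295 -1.71702906]
```

View pics/s5c.png

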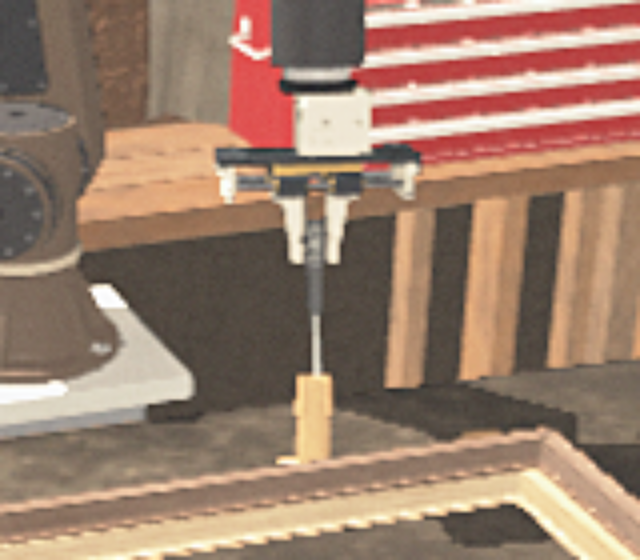

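The punch is held with opening 15 mm, and its tip is just above the rest's trough at crop (318,372). I'll carry it to the hinge and turn it upright.

```bash
cat >> h.py <<'E'
_Rg=R.from_euler("xyz",[-170,0,-107.3],degrees=True)
TIP=_Rg.inv().apply(np.array([.4908,.1505,.03])-np.array([.4386,.1686,.1425]))  # tip in tool frame
DT=_Rg.inv().apply([-.4035,.127,.906])
B=np.array([.5137,-.4225,.145])
def tcp_for(tip,e): return np.array(tip)-R.from_euler("xyz",e,degrees=True).apply(TIP)
def tip_now():
    o=get_obs();r=R.from_euler("xyz",o["orientation"],degrees=True);return o["tool_pos"]+r.apply(TIP),r.apply(DT)
E
python3 - <<'E'
from h import *
print(TIP,DT,tip_now())
e=[165,0,180]
a=tcp_for(B+[0,0,.035],e);print(a)
r1=[-175,0,-125];r2=[170,0,-160]
plan(([.43,.12,.31],[-170,0,-107.3]),([.46,-.03,.32],[-178,0,-132]),([.49,-.18,.32],[172,0,-157]),([a[0],a[1]+.10,.32],e),(a,e))
E
```

```text
[ 0.0017582  -0.03484665  0.1203799 ] [-0.00126386  0.25926083 -0.96569119] (array([0.4507444 , 0.16472612, 0.12222053]), array([-0.40569201,  0.1225689 ,  0.90563133]))
[ 0.5154582  -0.41999733  0.30529703]
[0.249, -0.306, -0.329] [-0.0001, 0.0008, 0.0] rows>=2.5
[0.671, -0.369, 0.014] [-0.0219, 0.0072, 0.0683] rows>=3.7
[0.457, -0.613, 0.021] [-0.0273, -0.0036, 0.0694] rows>=3.8
[0.156, -0.687, -0.097] [-0.0192, -0.0127, 0.0626] rows>=3.4
[-0.0, -0.502, -0.058] [0.0, 0.0, 0.0] rows>=2.4
```

```bash
H="python3 -m handwheel"
$H '[[[0.1,-0.05,-0.33],[0,0,0]],[[0.249,-0.306,-0.33],[0,0,0]],[[0.249,-0.306,-0.33],[0,0,0]],[[0.249,-0.306,-0.33],[0,0,0]],[[0.249,-0.306,-0.33],[0,0,0]]]'
$H '[[[0.671,-0.369,0.014],[-0.022,0.007,0.068]],[[0.671,-0.369,0.014],[-0.022,0.007,0.068]],[[0.671,-0.369,0.014],[-0.022,0.007,0.068]],[[0.671,-0.369,0.014],[-0.022,0.007,0.068]],[[0.671,-0.369,0.014],[-0.022,0.007,0.068]]]'
$H '[[[0.457,-0.613,0.02],[-0.027,-0.004,0.069]],[[0.457,-0.613,0.02],[-0.027,-0.004,0.069]],[[0.457,-0.613,0.02],[-0.027,-0.004,0.069]],[[0.457,-0.613,0.02],[-0.027,-0.004,0.069]],[[0.457,-0.613,0.02],[-0.027,-0.004,0.069]]]'
python3 - <<'E'
from h import *
print(get_obs()["joint_pos"],tip_now())
e=[165,0,180]
a=tcp_for(B+[0,0,.035],e)
plan(([a[0],a[1]+.08,.32],e),(a,e))
E
```

```text
clock: 11.68
tool_pos: [0.4303, 0.1178, 0.3076]
orientation: [-170.1, -0.0, -107.5]
force: [1.0, -0.4, -2.8]
opening: 0.0157
clock: 12.1
tool_pos: [0.4603, -0.0346, 0.3164]
orientation: [-178.2, -0.2, -132.4]
force: [1.0, -0.3, -0.9]
opening: 0.0157
clock: 12.52
tool_pos: [0.4906, -0.1851, 0.3147]
orientation: [171.8, -0.2, -157.3]
force: [0.3, 1.0, -1.4]
opening: 0.0155
[ -4.66743941   7.68418297  -4.28969037  -7.27950554 -82.04170654
  28.58770817] (array([ 0.4952697 , -0.20188665,  0.1906205 ]), array([-0.04168443,  0.11115155,  0.9928167 ]))
[0.184, -0.751, -0.134] [-0.0187, -0.0132, 0.0616] rows>=3.8
[-0.0, -0.405, -0.033] [0.0, 0.0, 0.0] rows>=2.0
```

```bash
H="python3 -m handwheel"
$H '[[[0.184,-0.75,-0.134],[-0.0187,-0.0132,0.0616]],[[0.184,-0.75,-0.134],[-0.0187,-0.0132,0.0616]],[[0.184,-0.75,-0.134],[-0.0187,-0.0132,0.0616]],[[0.184,-0.75,-0.134],[-0.0187,-0.0132,0.0616]],[[0.184,-0.75,-0.134],[-0.0187,-0.0132,0.0616]]]'
$H '[[[0,-0.1,-0.01],[0,0,0]],[[0,-0.2,-0.02],[0,0,0]],[[0,-0.3,-0.03],[0,0,0]],[[0,-0.405,-0.033],[0,0,0]],[[0,-0.405,-0.033],[0,0,0]]]'
$H '[[[0,0,0],[0,0,0]],[[0,0,0],[0,0,0]]]'
python3 - <<'E'
from h import *
print(tip_now(),get_obs()["force"])
s=snapshot("scene");save(s,"s6.png");np.save("s6.npy",s);Rm=cv2.Rodrigues(np.array(s["rvec"],float))[0]
def proj(p): return cv2.projectPoints(np.atleast_2d(p).astype(float),np.array(s["rvec"],float),np.array(s["tvec"],float),s["intrinsics"],None)[0].reshape(-1,2).round(1)
t,d=tip_now();print("proj barrel",proj(B),"tip",proj(t),"body",proj(t+.062*d),proj(t+.1*d))
i=cv2.imread("pics/s6.png")[160:260,160:260];cv2.imwrite("pics/s6c.png",cv2.resize(i,None,fx=6,fy=6,interpolation=cv2.INTER_CUBIC))
E
```

```text
clock: 12.93
tool_pos: [0.5163, -0.3401, 0.3195]
orientation: [165.0, 0.1, -179.8]
force: [0.9, 0.9, -2.7]
opening: 0.0152
clock: 13.35
tool_pos: [0.517, -0.4167, 0.3048]
orientation: [164.9, 0.1, -179.5]
force: [-0.9, 0.5, -2.9]
opening: 0.0157
clock: 13.52
tool_pos: [0.5176, -0.4142, 0.3077]
orientation: [165.0, 0.3, -179.4]
force: [-0.2, 0.3, -1.3]
opening: 0.0155
(array([ 0.51650749, -0.41667243,  0.18242343]), array([-3.96086317e-03,  1.22383801e-04,  9.99880766e-01])) [-0.23606266  0.33968408 -1.25400964]
proj barrel [[201.3 227.8]] tip [[202.2 218. ]] body [[200.7 201.4]] [[199.8 191. ]]
```

View pics/s6c.png

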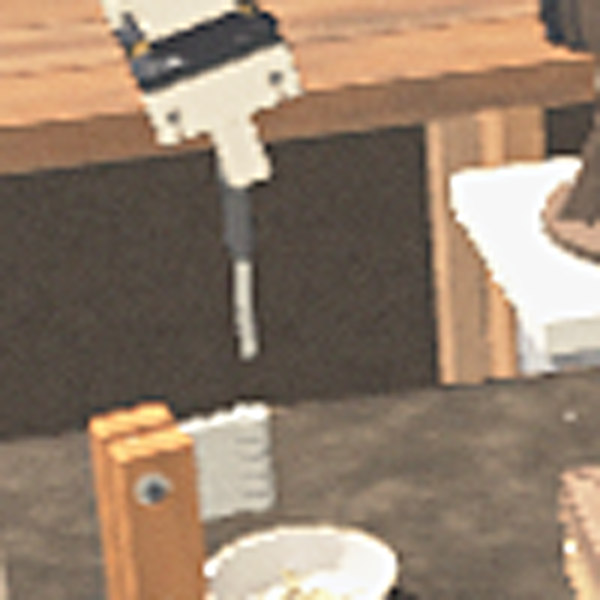

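The scene crop shows the working end's tip at about (248,355) and the barrel's top at about (255,405). The punch is nearly upright. Next I'll measure the tip relative to the barrel numerically.

Run:
```python
from h import *
s=np.load("s6.npy",allow_pickle=True).item();P=cloud(s);g=s["color"].astype(int).sum(2)
for v in range(200,222,2): print(v,g[v,194:209].tolist())
print()
for v in range(228,246,3): print(v,g[v,192:212].tolist())
m=np.zeros(g.shape,bool);m[205:218,198:204]=g[205:218,198:204]>330
q=P[m];q=q[np.abs(q[:,0]-.52)<.04];print("work end",len(q),np.median(q,0).round(4))
for v in(230,234,238):print([P[v,u].round(3).tolist() for u in(198,200,202,204)])
s=snapshot("top");save(s,"t6.png");np.save("t6.npy",s);P=cloud(s);x,y,z=[P[...,i] for i in range(3)]
m=(np.abs(x-B[0])<.03)&(np.abs(y-B[1])<.03)&(z>.14)&(z<.25);print("top",m.sum(),P[m].round(3)[:20].tolist())
```

```text
200 [222, 224, 231, 255, 313, 320, 313, 269, 224, 217, 219, 222, 227, 207, 208]
202 [218, 225, 225, 206, 253, 296, 317, 247, 192, 197, 220, 213, 223, 214, 211]
204 [222, 211, 215, 226, 185, 499, 663, 490, 173, 218, 212, 221, 228, 210, 222]
206 [215, 220, 232, 211, 160, 472, 635, 470, 171, 196, 223, 227, 224, 214, 234]
208 [213, 224, 222, 207, 167, 474, 643, 468, 160, 203, 217, 231, 218, 215, 217]
210 [231, 220, 221, 212, 181, 460, 649, 492, 170, 212, 214, 232, 222, 224, 218]
212 [222, 223, 201, 214, 178, 394, 584, 510, 244, 202, 234, 212, 216, 213, 231]
214 [206, 212, 208, 198, 195, 295, 539, 571, 325, 188, 195, 221, 212, 197, 192]
216 [211, 205, 226, 214, 203, 172, 473, 592, 379, 187, 222, 218, 212, 205, 211]
218 [238, 219, 208, 220, 209, 178, 468, 625, 440, 189, 212, 221, 228, 219, 231]
220 [221, 226, 212, 217, 207, 207, 209, 211, 206, 215, 223, 228, 223, 215, 235]

228 [187, 177, 180, 226, 393, 397, 424, 762, 765, 756, 765, 765, 637, 408, 415, 391, 346, 330, 342, 330]
231 [735, 678, 632, 573, 569, 573, 573, 568, 581, 596, 582, 566, 457, 321, 343, 355, 346, 367, 350, 334]
234 [490,
[... 521 characters left out ...]
 [0.52, -0.415, 0.138]]
[[0.518, -0.437, 0.125], [0.521, -0.43, 0.125], [0.526, -0.424, 0.127], [0.521, -0.416, 0.123]]
[[0.522, -0.438, 0.112], [0.526, -0.432, 0.113], [0.529, -0.425, 0.113], [0.522, -0.418, 0.108]]
top 24 [[0.514, -0.418, 0.231], [0.513, -0.418, 0.221], [0.522, -0.441, 0.147], [0.522, -0.444, 0.149], [0.523, -0.449, 0.143], [0.519, -0.429, 0.145], [0.519, -0.431, 0.148], [0.52, -0.436, 0.143], [0.52, -0.439, 0.143], [0.52, -0.442, 0.143], [0.52, -0.452, 0.144], [0.516, -0.429, 0.146], [0.517, -0.432, 0.143], [0.516, -0.435, 0.146], [0.516, -0.438, 0.146], [0.516, -0.442, 0.145], [0.516, -0.444, 0.148], [0.517, -0.448, 0.143], [0.513, -0.429, 0.145], [0.514, -0.433, 0.141]]
```

The working end sits about (+2.5, +3) mm from the barrel's axis. I'll correct that and lower it to near contact.

Run:
```python
from h import *
for k in range(3):
    o=get_obs();print(o["tool_pos"].round(4),o["orientation"].round(2),o["force"].round(1),o["qvel"].round(1)); snapshot("top")
r=R.from_euler("xyz",o["orientation"],degrees=True)
for w in([-.0025,-.003,-.02],[0,0,-.002],[.001,0,0],[0,.001,0]): print(w,(r.inv().apply(w)/.2).round(4))
```

```text
[ 0.5177 -0.4141  0.3091] [ 165.05    0.4  -179.35] [-0.7  0.2 -1.1] [-0.  -0.5  0.3  0.  -0.1  0.1]
[ 0.5177 -0.4142  0.3095] [ 165.07    0.43 -179.35] [-0.4  0.2 -1.4] [-0.3 -0.3  0.3 -0.  -0.1  0.2]
[ 0.5177 -0.4144  0.3097] [ 165.08    0.45 -179.35] [ 0.4 -0.1 -1.8] [-0.3 -0.1  0.3  0.  -0.1  0.2]
[-0.0025, -0.003, -0.02] [ 0.0135 -0.0401  0.0927]
[0, 0, -0.002] [ 0.0001 -0.0026  0.0097]
[0.001, 0, 0] [-0.005  -0.0001  0.    ]
[0, 0.001, 0] [-0.0001  0.0048  0.0013]
```

```bash
H="python3 -m handwheel"
$H '[[[0.006,-0.02,0.045],[0,0,0]],[[0.0135,-0.04,0.093],[0,0,0]],[[0.0135,-0.04,0.093],[0,0,0]],[[0.0135,-0.04,0.093],[0,0,0]],[[0.0135,-0.04,0.093],[0,0,0]]]'
$H '[[[0,0,0],[0,0,0]],[[0,0,0],[0,0,0]],[[0,0,0],[0,0,0]],[[0,0,0],[0,0,0]]]'
python3 - <<'E'
from h import *
s=snapshot("scene");g=s["color"].astype(int).sum(2);print(tip_now())
for v in range(206,230,2): print(v,g[v,194:209].tolist())
o=get_obs();print(o["tool_pos"].round(4),o["orientation"].round(2),o["force"].round(1))
E
```

```text
clock: 14.18
tool_pos: [0.5147, -0.4183, 0.289]
orientation: [165.1, 0.4, -179.4]
force: [0.2, -0.7, -1.4]
opening: 0.0157
clock: 14.52
tool_pos: [0.5149, -0.4183, 0.2895]
orientation: [165.1, 0.4, -179.4]
force: [0.3, 0.3, -1.6]
opening: 0.0158
(array([ 0.51416503, -0.42091679,  0.16412867]), array([-0.00639388,  0.00170935,  0.99986671]))
206 [226, 210, 198, 261, 310, 311, 271, 211, 201, 216, 227, 234, 230, 235, 225]
208 [213, 215, 225, 181, 397, 520, 422, 194, 196, 207, 223, 213, 216, 224, 221]
210 [222, 227, 216, 182, 475, 646, 479, 167, 202, 221, 208, 225, 224, 228, 232]
212 [198, 209, 204, 174, 483, 649, 487, 189, 203, 228, 213, 210, 213, 228, 215]
214 [224, 211, 217, 174, 370, 569, 487, 180, 210, 219, 218, 219, 207, 208, 210]
216 [211, 211, 211, 191, 389, 584, 520, 238, 204, 228, 197, 205, 218, 195, 212]
218 [219, 223, 208, 198, 280, 520, 569, 347, 206, 213, 221, 208, 229, 218, 232]
220 [214, 221, 217, 203, 166, 493, 589, 371, 175, 217, 230, 229, 226, 216, 215]
222 [222, 210, 225, 202, 165, 498, 664, 472, 196, 213, 227, 214, 228, 215, 229]
224 [218, 216, 231, 216, 199, 174, 177, 196, 213, 221, 209, 228, 192, 224, 226]
226 [219, 216, 207, 208, 207, 175, 166, 168, 161, 175, 176, 176, 203, 219, 206]
228 [173, 226, 399, 400, 432, 761, 765, 753, 765, 765, 636, 404, 400, 376, 345]
[ 0.5149 -0.4182  0.2894] [ 165.07    0.44 -179.41] [ 0.2  0.1 -1.2]
```

```bash
H="python3 -m handwheel"
$H '[[[0,-0.003,0.025],[0,0,0]],[[0,-0.006,0.05],[0,0,0]],[[0,-0.006,0.05],[0,0,0]],[[0,-0.006,0.05],[0,0,0]],[[0,-0.006,0.05],[0,0,0]]]'
$H '[[[0,-0.0026,0.0097],[0,0,0]],[[0,-0.0026,0.0097],[0,0,0]],[[0,-0.0026,0.0097],[0,0,0]]]'
$H '[[[0,-0.0026,0.0097],[0,0,0]],[[0,-0.0026,0.0097],[0,0,0]],[[0,-0.0026,0.0097],[0,0,0]]]'
$H '[[[0,-0.0026,0.0097],[0,0,0]],[[0,-0.0026,0.0097],[0,0,0]],[[0,-0.0026,0.0097],[0,0,0]]]'
```

```text
clock: 14.98
tool_pos: [0.5149, -0.4168, 0.2791]
orientation: [165.1, 0.4, -179.4]
force: [-0.8, 0.2, -0.7]
opening: 0.0153
clock: 15.23
tool_pos: [0.5149, -0.4168, 0.2772]
orientation: [165.1, 0.4, -179.4]
force: [-0.7, 0.1, -2.0]
opening: 0.0153
clock: 15.48
tool_pos: [0.5149, -0.4168, 0.2751]
orientation: [165.1, 0.4, -179.4]
force: [-0.2, -0.1, -1.4]
opening: 0.0152
clock: 15.73
tool_pos: [0.5149, -0.4168, 0.2731]
orientation: [165.1, 0.4, -179.4]
force: [0.2, -0.5, -1.7]
opening: 0.0154
```

```bash
H="python3 -m handwheel"
for i in 1 2 3; do $H '[[[0,-0.0013,0.005],[0,0,0]],[[0,-0.0026,0.0097],[0,0,0]],[[0,-0.0026,0.0097],[0,0,0]]]' | tr '\n' ' ' | cut -c1-170; echo; done
python3 - <<'E'
from h import *
s=snapshot("scene");g=s["color"].astype(int).sum(2);print(tip_now())
for v in range(214,234,2): print(v,g[v,194:209].tolist())
E
```

```text
clock: 15.98 tool_pos: [0.5149, -0.4167, 0.271] orientation: [165.1, 0.4, -179.4] force: [-0.9, -0.1, -2.0] opening: 0.0159 

clock: 16.23 tool_pos: [0.515, -0.4168, 0.269] orientation: [165.1, 0.4, -179.4] force: [1.1, -0.5, -1.1] opening: 0.0157 

clock: 16.48 tool_pos: [0.515, -0.4168, 0.267] orientation: [165.1, 0.4, -179.4] force: [0.9, 0.0, -1.7] opening: 0.0156 

(array([ 0.51420132, -0.41942319,  0.14177557]), array([-0.00600853,  0.00141929,  0.99986956]))
214 [219, 215, 221, 203, 183, 398, 524, 399, 193, 202, 222, 214, 199, 204, 207]
216 [218, 219, 212, 207, 180, 455, 651, 467, 180, 201, 213, 202, 203, 202, 205]
218 [221, 230, 212, 222, 156, 494, 657, 479, 183, 231, 211, 217, 217, 227, 222]
220 [203, 210, 213, 207, 178, 360, 574, 484, 190, 210, 230, 223, 213, 211, 223]
222 [222, 232, 212, 200, 172, 392, 601, 499, 240, 215, 213, 219, 239, 224, 214]
224 [219, 227, 214, 219, 198, 295, 530, 582, 353, 191, 206, 215, 222, 231, 231]
226 [221, 229, 218, 209, 205, 137, 459, 625, 438, 135, 182, 207, 197, 196, 220]
228 [156, 227, 397, 408, 425, 764, 764, 581, 765, 765, 616, 412, 410, 378, 344]
230 [693, 759, 753, 684, 633, 631, 663, 660, 625, 574, 461, 348, 356, 378, 386]
232 [571, 569, 582, 563, 572, 567, 571, 582, 572, 575, 481, 333, 349, 347, 341]
```

```bash
H="python3 -m handwheel"
for i in 1 2 3; do $H '[[[0,-0.0013,0.005],[0,0,0]],[[0,-0.0026,0.0097],[0,0,0]],[[0,-0.0026,0.0097],[0,0,0]]]' | tr '\n' ' ' | cut -c1-170; echo; done
```

```text
clock: 16.78 tool_pos: [0.515, -0.4168, 0.265] orientation: [165.1, 0.4, -179.4] force: [0.5, 0.3, -1.9] opening: 0.0153 

clock: 17.03 tool_pos: [0.515, -0.4168, 0.263] orientation: [165.1, 0.4, -179.4] force: [-0.5, -0.8, -1.8] opening: 0.0156 

clock: 17.28 tool_pos: [0.5151, -0.4169, 0.2615] orientation: [165.1, 0.4, -179.4] force: [0.2, 0.2, 0.9] opening: 0.0156
```

```bash
H="python3 -m handwheel"
for i in 1 2; do $H '[[[0,-0.0013,0.005],[0,0,0]],[[0,-0.0026,0.0097],[0,0,0]],[[0,-0.0026,0.0097],[0,0,0]]]' | tr '\n' ' ' | cut -c1-170; echo; done
python3 - <<'E'
from h import *
s=snapshot("scene");save(s,"s7.png");i=cv2.imread("pics/s7.png")[190:250,170:230];cv2.imwrite("pics/s7c.png",cv2.resize(i,None,fx=8,fy=8,interpolation=cv2.INTER_CUBIC));print(get_obs()["force"])
E
```

```text
clock: 17.53 tool_pos: [0.5151, -0.4169, 0.2599] orientation: [165.1, 0.5, -179.4] force: [-0.6, 1.3, 5.1] opening: 0.0152 

clock: 17.78 tool_pos: [0.5152, -0.4169, 0.2581] orientation: [165.1, 0.5, -179.4] force: [0.0, -0.1, 4.9] opening: 0.0158 

[-0.41775546  1.20779458  4.5408891 ]
```

View pics/s7c.png

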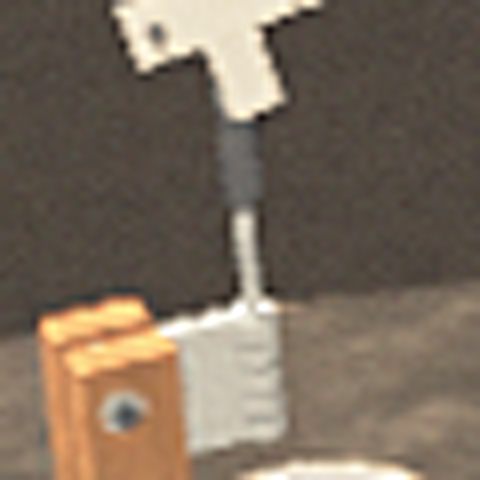

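The working end stands inside the barrel mouth, at crop (250,305). Only about 45 of its 62 mm shows, so the punch is in the bore and pushing the pin with about 6 N. I'll drive on.

```bash
H="python3 -m handwheel"
for i in 1 2 3 4; do $H '[[[0,-0.0013,0.005],[0,0,0]],[[0,-0.0026,0.0097],[0,0,0]],[[0,-0.004,0.015],[0,0,0]],[[0,-0.0052,0.0194],[0,0,0]],[[0,-0.0052,0.0194],[0,0,0]]]' | tr '\n' ' ' | cut -c1-170; echo; done
```

```text
clock: 18.25 tool_pos: [0.5152, -0.4169, 0.2541] orientation: [165.1, 0.5, -179.4] force: [0.0, 1.0, 6.6] opening: 0.0156 

clock: 18.67 tool_pos: [0.5152, -0.4169, 0.25] orientation: [165.1, 0.5, -179.4] force: [-0.8, 1.1, 5.1] opening: 0.0155 

clock: 19.08 tool_pos: [0.5153, -0.4169, 0.246] orientation: [165.1, 0.5, -179.4] force: [-0.4, 0.6, 5.7] opening: 0.0153 

clock: 19.5 tool_pos: [0.5154, -0.4169, 0.2418] orientation: [165.1, 0.5, -179.4] force: [0.8, 1.2, 4.9] opening: 0.0155
```

```bash
H="python3 -m handwheel"
for i in 1 2 3; do $H '[[[0,-0.0013,0.005],[0,0,0]],[[0,-0.0026,0.0097],[0,0,0]],[[0,-0.004,0.015],[0,0,0]],[[0,-0.0052,0.0194],[0,0,0]],[[0,-0.0052,0.0194],[0,0,0]]]' | tr '\n' ' ' | cut -c1-170; echo; done
```

```text
clock: 19.92 tool_pos: [0.5155, -0.4166, 0.2365] orientation: [165.0, 0.4, -179.4] force: [2.1, 1.2, -0.5] opening: 0.0157 

clock: 20.33 tool_pos: [0.5154, -0.4168, 0.2328] orientation: [165.1, 0.4, -179.4] force: [1.6, 1.0, -0.5] opening: 0.0157 

clock: 20.75 tool_pos: [0.5154, -0.4169, 0.2289] orientation: [165.1, 0.4, -179.4] force: [2.9, 1.7, 0.5] opening: 0.015
```

The force fell away, so the pin is released. I'll withdraw straight up and look at the dish.

```bash
H="python3 -m handwheel"
$H '[[[0,0.013,-0.049],[0,0,0]],[[0,0.026,-0.097],[0,0,0]],[[0,0.04,-0.146],[0,0,0]],[[0,0.065,-0.243],[0,0,0]],[[0,0.104,-0.388],[0,0,0]]]'
$H '[[[0,0,0],[0,0,0]],[[0,0.02,-0.08],[0,0,0]],[[0,0.02,-0.08],[0,0,0]],[[0,0.02,-0.08],[0,0,0]]]'
python3 - <<'E'
from h import *
print(tip_now())
s=snapshot("scene");save(s,"s8.png");t=snapshot("top");save(t,"t8.png")
a=cv2.imread("pics/s8.png")[180:280,150:250];b=cv2.imread("pics/t8.png")[150:250,310:410]
cv2.imwrite("pics/c8.png",np.hstack([cv2.resize(k,(400,400),interpolation=cv2.INTER_CUBIC) for k in(a,b)]))
o=get_obs();print(o["tool_pos"],o["orientation"])
E
```

```text
clock: 21.17
tool_pos: [0.5132, -0.4163, 0.3089]
orientation: [164.9, 0.2, -179.4]
force: [1.1, 0.1, -1.4]
opening: 0.0151
clock: 21.5
tool_pos: [0.5143, -0.4175, 0.3276]
orientation: [165.2, 0.5, -179.4]
force: [-0.1, 0.3, -1.9]
opening: 0.0153
(array([ 0.5137365 , -0.42035976,  0.20234584]), array([-0.00780241,  0.00335534,  0.99985255]))
[ 0.51410437 -0.4169329   0.32558659] [ 165.04569176    0.38183694 -179.42147931]
```

View pics/c8.png

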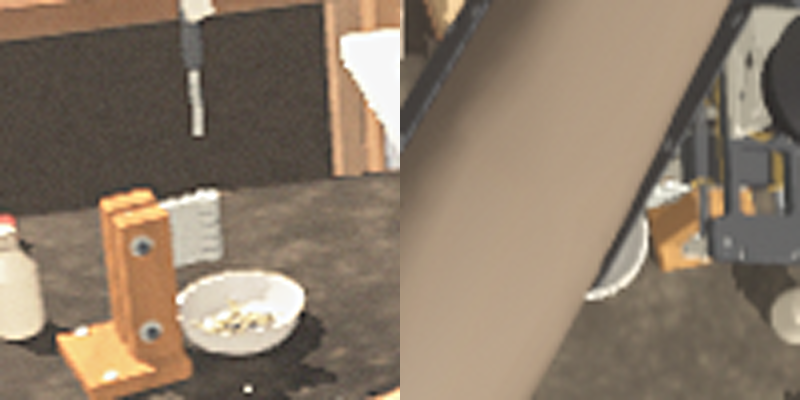

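The fixture, dish and bottle are undisturbed. I can't tell the pin from the screws at this scale, so I'll check it later from above. Now I'll carry the punch back along the reverse path.

Run:
```python
from h import *
e=[-170,0,-107.3]
plan(([.49,-.20,.325],[173,0,-156]),([.46,-.035,.325],[-178,0,-131]),([.43,.11,.315],e),([.3942,.1826,.2422],e))
```

```text
[0.11, 1.048, 0.282] [0.0216, 0.0134, -0.0637] rows>=5.2
[-0.199, 0.809, 0.099] [0.0246, 0.003, -0.0694] rows>=4.0
[-0.449, 0.59, 0.029] [0.0219, -0.0069, -0.0655] rows>=3.6
[-0.293, 0.338, 0.31] [0.0, 0.0, 0.0] rows>=2.6
```

```bash
H="python3 -m handwheel"
$H '[[[0.11,0.98,0.28],[0.0216,0.0134,-0.0637]],[[0.11,0.98,0.28],[0.0216,0.0134,-0.0637]],[[0.11,0.98,0.28],[0.0216,0.0134,-0.0637]],[[0.11,0.98,0.28],[0.0216,0.0134,-0.0637]],[[0.11,0.98,0.28],[0.0216,0.0134,-0.0637]]]'
$H '[[[-0.2,0.85,0.11],[0.0246,0.003,-0.0694]],[[-0.2,0.85,0.11],[0.0246,0.003,-0.0694]],[[-0.2,0.85,0.11],[0.0246,0.003,-0.0694]],[[-0.2,0.85,0.11],[0.0246,0.003,-0.0694]],[[-0.2,0.85,0.11],[0.0246,0.003,-0.0694]]]'
$H '[[[-0.45,0.59,0.03],[0.0219,-0.0069,-0.0655]],[[-0.45,0.59,0.03],[0.0219,-0.0069,-0.0655]],[[-0.45,0.59,0.03],[0.0219,-0.0069,-0.0655]],[[-0.45,0.59,0.03],[0.0219,-0.0069,-0.0655]],[[-0.45,0.59,0.03],[0.0219,-0.0069,-0.0655]]]'
python3 - <<'E'
from h import *
plan(([.3942,.1826,.2422],[-170,0,-107.3]));print(tip_now())
s=snapshot("top");save(s,"t9.png");np.save("t9.npy",s)
E
```

```text
clock: 22.02
tool_pos: [0.4892, -0.211, 0.3212]
orientation: [173.1, -0.1, -155.7]
force: [1.5, 0.5, -1.1]
opening: 0.0156
clock: 22.43
tool_pos: [0.4553, -0.0357, 0.3206]
orientation: [-177.9, 0.1, -130.4]
force: [-0.9, -0.9, -3.2]
opening: 0.0155
clock: 22.85
tool_pos: [0.4259, 0.1074, 0.3099]
orientation: [-169.9, -0.0, -106.8]
force: [-0.4, -0.2, -1.6]
opening: 0.0155
[-0.314, 0.316, 0.287] [-0.0003, 0.0002, 0.0013] rows>=2.5
(array([0.47840932, 0.08966457, 0.19744778]), array([-0.40595141,  0.12442418,  0.90526202]))
```

```bash
H="python3 -m handwheel"
$H '[[[-0.16,0.17,0.0],[0,0,0]],[[-0.314,0.316,0.05],[0,0,0.0013]],[[-0.314,0.316,0.2],[0,0,0.0013]],[[-0.314,0.316,0.287],[0,0,0.0013]],[[-0.314,0.316,0.287],[0,0,0.0013]]]'
$H '[[[0,0,0],[0,0,0]],[[0,0,0],[0,0,0]]]'
python3 - <<'E'
from h import *
plan(([.3942,.1826,.2422],[-170,0,-107.3]));print(tip_now())
s=snapshot("scene");save(s,"s9.png");t=snapshot("top");save(t,"t9b.png")
a=cv2.imread("pics/s9.png")[140:240,300:400];b=cv2.imread("pics/t9b.png")[165:245,320:400]
cv2.imwrite("pics/c9.png",np.hstack([cv2.resize(k,(400,400),interpolation=cv2.INTER_CUBIC) for k in(a,b)]))
E
```

```text
clock: 23.32
tool_pos: [0.395, 0.178, 0.2392]
orientation: [-170.1, -0.3, -107.8]
force: [-1.0, -1.2, -1.1]
opening: 0.0159
clock: 23.48
tool_pos: [0.3973, 0.1797, 0.2443]
orientation: [-169.9, 0.1, -107.9]
force: [0.8, -0.2, -1.1]
opening: 0.0154
[-0.009, 0.021, 0.007] [-0.0003, 0.0, -0.0017] rows>=0.1
(array([0.44951751, 0.16118001, 0.13184315]), array([-0.40415523,  0.12993761,  0.90529112]))
```

View pics/c9.png

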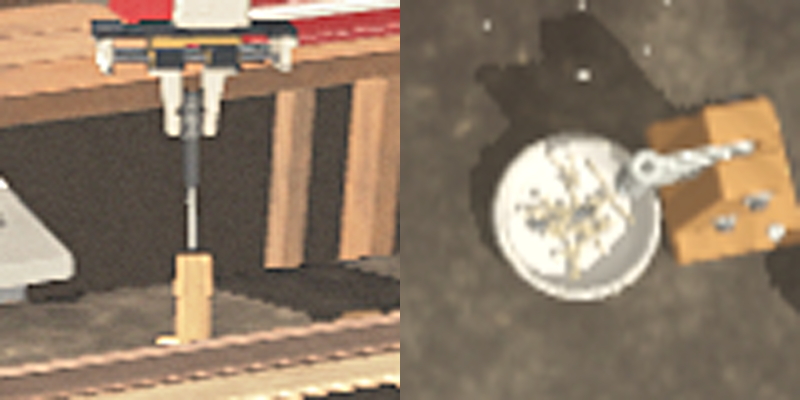

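The scene view shows the punch centred above the rest, with its tip at crop (193,250) over the trough. I'll insert it along its axis.

```bash
H="python3 -m handwheel"
$H '[[[-0.009,0.021,0.007],[0,0,-0.0017]],[[-0.009,0.008,0.055],[0,0,-0.0017]],[[-0.009,-0.005,0.104],[0,0,-0.0017]],[[-0.009,-0.018,0.152],[0,0,-0.0017]],[[-0.009,-0.031,0.2],[0,0,-0.0017]]]'
$H '[[[0,-0.013,0.048],[0,0,0]],[[0,-0.026,0.097],[0,0,0]],[[0,-0.039,0.145],[0,0,0]],[[0,-0.052,0.193],[0,0,0]],[[0,-0.058,0.215],[0,0,0]]]'
python3 - <<'E'
from h import *
plan(([.4386,.1686,.1425],[-170,0,-107.3]));print(tip_now(),get_obs()["force"])
E
```

```text
clock: 24.0
tool_pos: [0.4098, 0.178, 0.2052]
orientation: [-169.9, 0.1, -107.2]
force: [0.3, 0.3, -1.7]
opening: 0.0155
clock: 24.42
tool_pos: [0.4281, 0.1722, 0.1644]
orientation: [-169.9, -0.0, -107.2]
force: [0.6, 0.1, 0.1]
opening: 0.0157
[0.002, -0.035, 0.118] [-0.0002, 0.0, 0.0003] rows>=0.6
(array([0.48050583, 0.15413881, 0.052016  ]), array([-0.40506586,  0.12670909,  0.90534176])) [0.55716091 0.13003043 0.14940137]
```

```bash
H="python3 -m handwheel"
$H '[[[0,-0.01,0.035],[0,0,0]],[[0,-0.02,0.07],[0,0,0]],[[0,-0.027,0.09],[0,0,0]],[[0,-0.03,0.1],[0,0,0]],[[0,-0.03,0.1],[0,0,0]]]'
$H '[[[0,-0.002,0.006],[0,0,0]],[[0,-0.002,0.006],[0,0,0]],[[0,-0.002,0.006],[0,0,0]]]'
python3 - <<'E'
from h import *
plan(([.4386,.1686,.1425],[-170,0,-107.3]));print(tip_now(),get_obs()["force"])
s=snapshot("scene");save(s,"s10.png");i=cv2.imread("pics/s10.png")[170:240,315:385];cv2.imwrite("pics/s10c.png",cv2.resize(i,None,fx=6,fy=6,interpolation=cv2.INTER_CUBIC))
E
```

```text
clock: 24.83
tool_pos: [0.4367, 0.1693, 0.1456]
orientation: [-169.9, -0.0, -107.2]
force: [1.8, -1.3, -1.6]
opening: 0.0157
clock: 25.08
tool_pos: [0.4372, 0.1693, 0.1449]
orientation: [-169.9, -0.0, -107.2]
force: [1.7, 0.4, -0.8]
opening: 0.0156
[0.001, -0.006, 0.013] [-0.0002, 0.0, 0.0003] rows>=0.1
(array([0.48951539, 0.15125044, 0.03248902]), array([-0.40470527,  0.12661952,  0.90551554])) [ 1.65089541  0.4276462  -0.82508759]
```

```bash
H="python3 -m handwheel"
$H '[[[0,-0.002,0.006],[0,0,0]],[[0,-0.002,0.006],[0,0,0]],[[0,-0.002,0.006],[0,0,0]]]'
$H '[[[0,-0.002,0.006],[0,0,0]],[[0,-0.002,0.006],[0,0,0]],[[0,-0.002,0.006],[0,0,0]]]'
$H '[[[0,0,0],[0,0,0]],[[0,0,0],[0,0,0]],[[0,0,0],[0,0,0]],[[0,0,0],[0,0,0]],[[0,0,0],[0,0,0]]]' -1
$H '[[[0,0,0],[0,0,0]],[[0,0,0],[0,0,0]],[[0,0,0],[0,0,0]],[[0,0,0],[0,0,0]],[[0,0,0],[0,0,0]]]'
python3 - <<'E'
from h import *
s=snapshot("scene");save(s,"s11.png");i=cv2.imread("pics/s11.png")[170:240,315:385];cv2.imwrite("pics/s11c.png",cv2.resize(i,None,fx=6,fy=6,interpolation=cv2.INTER_CUBIC))
E
```

```text
clock: 25.38
tool_pos: [0.4378, 0.1692, 0.1438]
orientation: [-169.9, -0.0, -107.2]
force: [1.4, -0.8, -1.8]
opening: 0.0153
clock: 25.63
tool_pos: [0.4383, 0.1689, 0.1425]
orientation: [-169.9, -0.0, -107.2]
force: [0.6, 0.1, -1.9]
opening: 0.0158
clock: 26.05
tool_pos: [0.4383, 0.1689, 0.1426]
orientation: [-169.9, -0.0, -107.2]
force: [0.5, -0.2, -0.7]
opening: 0.0432
clock: 26.47
tool_pos: [0.4383, 0.1689, 0.1426]
orientation: [-169.9, -0.0, -107.2]
force: [-0.8, 0.3, -1.1]
opening: 0.0765
```

View pics/s11c.png

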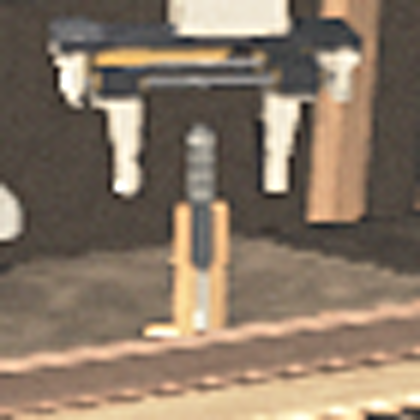

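The punch is back in the trough with the fingers open clear of it. I'll retreat and check the pin and dish.

```bash
H="python3 -m handwheel"
$H '[[[0,0.026,-0.097],[0,0,0]],[[0,0.052,-0.193],[0,0,0]],[[0,0.09,-0.33],[0,0,0]],[[0,0.117,-0.435],[0,0,0]],[[0,0.117,-0.435],[0,0,0]]]'
$H '[[[-0.4,0,-0.2],[0,0,0]],[[-0.8,0,-0.2],[0,0,0]],[[-0.8,0,-0.2],[0,0,0]],[[-0.8,0,-0.2],[0,0,0]],[[-0.8,0,-0.2],[0,0,0]]]'
python3 - <<'E'
from h import *
s=snapshot("scene");save(s,"s12.png");t=snapshot("top");save(t,"t12.png");np.save("t12.npy",t)
f=lambda n,u,v,w:cv2.resize(cv2.imread("pics/"+n)[v:v+w,u:u+w],(390,290) if 0 else (300,300),interpolation=cv2.INTER_CUBIC)
cv2.imwrite("pics/c12.png",np.vstack([np.hstack([f("top0.png",256,204,50),f("t12.png",325,180,50)]),np.hstack([f("t12.png",160,190,60),f("s12.png",175,215,60)])]))
P=cloud(t);x,y,z=[P[...,i] for i in range(3)]
m=(x>.42)&(x<.59)&(y<-.32)&(y>-.44)&(z>.018)&(z<.034);q=P[m][:,:2]*1000
A=np.c_[2*q,np.ones(len(q))];c=np.linalg.lstsq(A,(q**2).sum(1),rcond=None)[0];print("dish",c[:2],np.sqrt(c[2]+c[0]**2+c[1]**2))
for n,im in(("before",cv2.imread("pics/top0.png")),("after",cv2.imread("pics/t12.png"))):
    S=np.load("top0.npy",allow_pickle=True).item() if n=="before" else t
    Q=cloud(S);m=(Q[...,0]>.40)&(Q[...,0]<.48)&(Q[...,1]>.13)&(Q[...,1]<.2)&(Q[...,2]>.133)&(Q[...,2]<.19);print(n,m.sum(),Q[m].mean(0),Q[m].max(0))
o=get_obs();print(o["tool_pos"],o["force"])
E
```

```text
clock: 26.93
tool_pos: [0.4023, 0.182, 0.2282]
orientation: [-169.8, 0.3, -107.1]
force: [1.0, 0.3, -1.0]
opening: 0.0878
clock: 27.35
tool_pos: [0.4447, 0.3416, 0.2637]
orientation: [-169.8, 0.1, -107.0]
force: [0.3, 0.3, 0.7]
opening: 0.0877
dish [ 504.07249291 -399.47919128] 53.553710118010855
before 48 [0.43624421 0.16680531 0.15838115] [0.45189727 0.17684068 0.17461265]
after 48 [0.43556762 0.16618185 0.15814775] [0.45220359 0.17733296 0.17371777]
[0.44249428 0.33631899 0.26220868] [-0.25473773 -0.28251248 -0.38589382]
```

The picture limit is reached, so I'll check the pin numerically: height and darkness in the dish, before versus after.

Run:
```python
from h import *
t=np.load("t12.npy",allow_pickle=True).item();t0=np.load("top0.npy",allow_pickle=True).item()
for n,S,c in(("before",t0,(.431,-.142)),("after",t,(.506,-.400))):
    P=cloud(S);r=np.hypot(P[...,0]-c[0],P[...,1]-c[1]);m=(r<.043)&(P[...,2]<.08);g=S["color"].astype(int).sum(2)
    h=P[...,2][m];gg=g[m];hsv=cv2.cvtColor(S["color"],cv2.COLOR_RGB2HSV)[...,1][m]
    print(n,m.sum(),"z pct",np.percentile(h,[5,50,90,97,100]).round(4),"dark",np.histogram(gg,[0,150,250,350,450,766])[0])
    k=m&(P[...,2]>.012);print(" high pts",[(v,u,*P[v,u].round(3),g[v,u]) for v,u in np.argwhere(k)][:25])
# diff between t3 (pin in) and t12
a=cv2.imread("pics/t3.png").astype(int);b=cv2.imread("pics/t12.png").astype(int)
d=np.abs(a-b).sum(2);v,u=np.nonzero(d[185:232,340:378]>120);print("diff px",list(zip(u+340,v+185))[:60])
s0=cv2.imread("pics/s7.png").astype(int);s1=cv2.imread("pics/s12.png").astype(int)
d=np.abs(s0-s1).sum(2);v,u=np.nonzero(d[238:272,192:232]>120);print("scene diff",[(x+192,y+238,s0[y+238,x+192].sum(),s1[y+238,x+192].sum()) for x,y in zip(u,v)][:60])
```

```text
before 477 z pct [-0.0028  0.0034  0.0101  0.0143  0.02  ] dark [  0   0   0   0 477]
 high pts [(np.int64(217), np.int64(277), np.float64(0.471), np.float64(-0.13), np.float64(0.019), np.int64(685)), (np.int64(218), np.int64(278), np.float64(0.468), np.float64(-0.133), np.float64(0.018), np.int64(710)), (np.int64(218), np.int64(281), np.float64(0.468), np.float64(-0.144), np.float64(0.018), np.int64(663)), (np.int64(219), np.int64(279), np.float64(0.464), np.float64(-0.137), np.float64(0.02), np.int64(644)), (np.int64(220), np.int64(280), np.float64(0.461), np.float64(-0.14), np.float64(0.015), np.int64(629)), (np.int64(220), np.int64(281), np.float64(0.461), np.float64(-0.144), np.float64(0.014), np.int64(619)), (np.int64(221), np.int64(281), np.float64(0.458), np.float64(-0.144), np.float64(0.014), np.int64(634)), (np.int64(224), np.int64(275), np.float64(0.447), np.float64(-0.123), np.float64(0.015), np.int64(624)), (np.int64(225), np.int64(274), np.float64(0.444), np.float64(-0.12), np.float64(0.013), np.int64(610)), (np.int64(225), np.int64(275), np.float64(0.444), np.float64(-
[... 6127 characters left out ...]
), (np.int64(340), np.int64(209)), (np.int64(341), np.int64(209)), (np.int64(342), np.int64(209)), (np.int64(343), np.int64(209))]
scene diff [(np.int64(217), np.int64(258), np.int64(748), np.int64(590)), (np.int64(217), np.int64(259), np.int64(670), np.int64(448)), (np.int64(217), np.int64(260), np.int64(708), np.int64(534)), (np.int64(218), np.int64(260), np.int64(760), np.int64(609)), (np.int64(208), np.int64(261), np.int64(585), np.int64(445)), (np.int64(209), np.int64(261), np.int64(552), np.int64(309)), (np.int64(212), np.int64(261), np.int64(724), np.int64(450)), (np.int64(213), np.int64(261), np.int64(563), np.int64(401)), (np.int64(208), np.int64(262), np.int64(639), np.int64(453))]
```

Dark pixels that are new since the drive form a streak about 11 px (40 mm) long inside the dish in the scene view, at (208–218, 258–262). That fits the pin lying in it. The dish hasn't moved, and the punch matches its starting readings within 1 mm. I'm handing in.

Run:
```python
from h import *
s=snapshot("scene");print("pin ray",ray(s,[213,260.5],.012));print(close_job())
```

```text
pin ray [[ 0.52074201 -0.39283361  0.012     ]]
the job is handed in; nothing more can be done
None
```

The job is handed in, at about 27 s of the 70 s allowed. The dish is under the barrel, the pin has been driven out, and the punch is back in its rest. `close_job()` gives no verdict, so what follows are my own last checks.

**What I did**
- I slid the dish round the frame's corner with a half-open two-finger cradle and left it in front of the fixture.
- I took the punch at its knurled part and stood it upright over the barrel. It went into the bore on the first descent, so no search was needed. I drove the pin with about 5–7 N of measured push until the force dropped away.
- I laid the punch back in the trough along its own axis and opened the fingers clear of it.

**What the last checks showed**
- **Dish:** the rim fit puts its centre at about (0.504, -0.400), roughly 24 mm from the barrel's axis. It did not move measurably during the drive.
- **Punch:** its upper part reads within 1 mm of where it lay at the start.
- **Gripper:** clear of everything.

**Less certain**
- **Pin:** I never saw it clearly among the screws, and the picture limit stopped a last look. The evidence is the drop in force and a new dark streak about 40 mm long in the dish, centred near (0.521, -0.393), about 18 mm from the dish's axis.
- **Grip angle:** joint 3 reached its range limit at the full 25° tilt. I gripped the punch with the tool at 10° instead and corrected the angle at the hinge.
- **Bystanders:** I did not measure the bottle and block at the end. Nothing was moved near the block. The bottle looked undisturbed in the pictures.

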